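Close the deli's food processor and hold its pusher down in the feed chute

TASK

The food processor is loaded with cheese: put the loose grey lid on its bowl and press it down until it sits level on the rim all round, then pass the red pusher, foot first, down through the feed chute of the lid and push until its collar has pressed the red spring safety pin beside the chute mouth right in. The machine can run only while that pin is held in, so finish with the pusher still in your grip and held down like that, without letting go. Leave the other things on the counter where they are.

Things in the scene. Friction and masses are not known exactly. Their poses are not given: they have to be found in the camera images.
- processor: white food processor, fixed. Origin on the counter under the bowl's axis; z up, +x towards its motor block. Foot 210 (x) x 190 (y) x 50 mm high; on it a clear round bowl, outer diameter 169, wall 4, rim 142 mm above the counter; motor block from x = 105 to 205 mm, 170 wide, 120 high (140 at its knob); bowl handle out to x = -134 mm, below 120 mm height
- bowl_rim (a point): centre of the bowl's open mouth, level with the rim, 142 mm above the counter; axes as the processor's
- lid: loose grey lid, 0.25 kg (give or take 30 %), lying right way up on the counter at the start. Origin at the centre of its underside, level with the skirt's lower edge; z up, +x towards the feed chute. Round, 183 mm across (208 over two small lugs); skirt of inner diameter 175 mm, 12 mm deep, goes over the bowl's rim with about 2 mm play all round. Any yaw will do
- lid_centre (a point): centre of the upper face of the lid's plate, 16 mm above the skirt's lower edge; axes as the lid's. The plate is 4 mm thick and lies on the rim when seated, so this point is then 4 mm above the rim and over its centre
- chute_mouth (a point): centre of the mouth of the lid's feed chute, 36 mm from lid_centre along the lid's +x and 64 mm above it; axes as the lid's. Slot 32 (x) x 62 mm (y), straight, open right through the lid. Upright walls 3 mm thick, 38 x 68 mm outside: the lid can be gripped by the chute across the 38 mm. A 16 x 16 mm housing for the safety pin stands on its +y end, up to the mouth
- safety_pin (a joint): red spring-loaded safety pin, 9 mm across, upright in the housing at the +y end of the chute, 42 mm from chute_mouth along y. 0 = out, standing 7 mm above the chute mouth; 0.007 = pressed right in, flush with the mouth. It springs back; 3.5 N starts it, 7 N holds it fully in
- pusher_middle (a point): middle of the loose red pusher, 55 mm above its foot, 55 mm below its top. It stands on its foot at the start; 0.13 kg (give or take 30 %). Axes: z up, x thickness, y width. From the foot up: column 30 (x) x 60 (y) mm, 66 long, foot chamfered 2.5 mm; collar 42 x 100, 6 thick; grip bar 20 (x) x 50 (y), 38 high. Both ways round are alike. Fully in, this point is 11 mm below the chute mouth
- spice_jar: loose glass spice jar with steel cap, diameter 62, 105 tall; sizes in mm; origin at its underside; to be left alone
- chocolate_box: loose white and black gift box 75 x 75 x 50; sizes in mm; origin at its underside; to be left alone
- almond_bowl: loose small steel bowl of almonds, diameter 110, 45 tall; sizes in mm; origin at its underside; to be left alone
- wine_bottle: loose dark wine bottle with green cap, diameter 76, 235 tall; sizes in mm; origin at its underside; to be left alone
- spatula: loose spatula lying flat, 240 long, under 30 high, its handle towards the body's -x; sizes in mm; origin at its underside; to be left alone
- grating_disc: loose steel grating disc lying flat, diameter 140, 18 high at its hub; sizes in mm; origin at its underside; to be left alone
- cheese_wedge: loose wedge of hard cheese 130 long, 70 high, on a fixed wooden board (200 x 260 x 20); sizes in mm; origin at its underside; to be left alone
Not all that is in view belongs to the job. What is shaped like the lid but orange or turquoise is not meant. What is shaped like the part that bears pusher_middle but pink is not meant.

How it is judged:
By the outcome, as a careful person would: the job done as asked, in the order asked, and still so for the second after the job is handed in, while the arm keeps its last pose, push and grip.
It also fails if it takes over 72 s, if anything falls off the work surface, if the arm or the gripper's body presses on something with over 40 N, if the wrist force passes 120 N, or if a joint passes its speed limit or range.

ROBOT

A 7-joint arm with a two-finger parallel gripper is mounted at the origin on the work surface. World frame = base frame: x ahead of the robot, y to its left, z up, the work surface at z = 0. Lengths are in m, angles in rad, forces in N, time in s.
With the tool pointing down it reaches from about 0.425 to 0.875 m from the base axis. Payload 4.7 kg.
Tool frame: the origin (TCP) lies at the very end of the fingers, on their centre line; the grasp point (between the pads) lies 19 mm behind it; z points along the fingers, y is the line along which they close (so a half turn about z gives the same grasp; the last joint's range is limited). The gripper opens to 87 mm and grips with 3 to 60 N. Pads are 19 mm wide; open, the fingers measure 117 mm over their backs; the gripper's body (75 mm by 190 mm) begins 51 mm behind the grasp point.
Start: joints at [-1.335, 0.321, -0.07, 1.45, 0.023, 1.371, -0.057], TCP at [0.143, 0.634, 0.223] pointing down, gripper open.
Joint ranges: [-2.86, 2.86], [-0.3, 2.09], [-1.38, 1.24], [0.06, 2.45], [-1.56, 4.7], [0.09, 2.05], [-2.69, 2.69]. Speed limits (rad/s): [2.57, 2.57, 3.14, 3.14, 3.14, 3.14, 3.14].

INTERFACE

Orientations are given as a rotation vector (axis times angle).
In Python, from bench import ctrl, vision gives the robot as it stands.
- The arm moves only by the tool jog_arm, never from a script. Its argument "increments" is a list of rows, each an object of numbers: "tx", "ty", "tz": the shift along the tool's x, y, z in mm; "wx", "wy", "wz": the turn, a rotation vector about the tool's x, y, z in rad; "gripper": the opening, from 0 (shut) to 1 (fully open). In form: [{"tx": .., "ty": .., "tz": .., "wx": .., "wy": .., "wz": .., "gripper": ..}, ...]. A call has exactly 5 rows; each row is the pose to reach, as a shift and turn from the pose commanded when the call began, along the tool's axes at that moment; what a row does not reach only later rows make up. A row lasts 1/12 s, in which the tool goes at most 41.7 mm and 7.16 degrees, less where a joint would pass 70% of its speed; a pose out of reach is approached as far as the arm can. A call with a gripper value outside its range is refused whole. The fingers move at their own pace and stop on an object; "grip_force" is the grip in N (left out, the last holds). Time passes only in rows, so rows that repeat a pose let the fingers close, or fill a call up. It gives the time, the measured TCP pose, the force, the opening and the grip force at its end, in the units of the state.
- ctrl.get_state(): the state, without advancing time (a new reading comes with each control period).
- vision.get_image(name): name is "side" or "top" or "wrist"; returns a dict with "color" (384x512x3 uint8, blue, green, red), "fx", "fy", "cx", "cy" (pixels), "extrinsics" (4x4, takes a point from world to camera coordinates). Camera axes: x right, y down, z forward; pixel columns grow to the right and rows downward; lengths in m; the calibration is good to about 2 mm. The wrist camera is an equidistant fisheye: a pixel r from the principal point sees the ray r / f radians off the axis. A picture is of the moment at which its call begins. There is no depth.
- ctrl.close_job(): hands the job in; it is judged then, once.
Trained networks look in the newest picture that a camera, given by its name, has taken for a name from the list of things; names that differ only in an ending like _2 or _b are one class to them, and where a whole thing is asked for, a point or a joint stands for the part that bears it (a point fixed in the world has none). Each returns a list of dicts, best first, with "conf" (0 to 1); they miss things now and then, are a little off and sometimes report something else, mostly with a low value. They report only what shows in the picture. A call takes as long as a camera call. They do not tell look-alikes from the thing itself.
- vision.spot_in(camera, thing): "bbox" ([left, top, right, bottom] in pixels, round what is visible of it).
The state is a dict: "time": time; "joint_positions": joint angles; "qd": joint speeds; "joint_torque": joint torques, N m; "position": TCP position; "tool_rot": TCP orientation; "ft_force": force on the tool from outside, world axes, zero at the start; "torque": the same for the moment, N m; "grip_width": opening from 0.0 (shut) to 1.0 (fully open); "grip_force": force on a finger pad.
Only numpy, scipy, OpenCV 4.12 (cv2) and the standard library are available. Lean on these libraries where they do the work, as an engineer would, in place of code of your own. Each camera call takes 0.05 s, during which the arm holds its last target. There are 200 camera calls.

## Working session

There is one attempt and no reset: what is moved stays moved. The work goes in short steps, Python scripts to look and compute and a tool call to move; the robot and the scene stay as the last step left them, time stands still between calls to the robot, and variables do not carry over. Pictures are saved under pics/ and viewed, at most 10 in all, crops included, and the job is handed in when it is done.

Besides the shell and the picture viewer there is one more tool, called after ">>>" by a JSON object that holds its "name" and its "arguments", one argument or row to a line. jog_arm: Moves the arm, as the interface text tells. Its arguments: {"type":"object","properties":{"increments":{"type":"array"},"grip_force":{"type":"number"}},"required":["increments"]}

```bash
mkdir -p pics
cat > h.py <<'E'
import numpy as np, cv2
from scipy.spatial.transform import Rotation as R
from bench import ctrl, vision
def grab(n,f=None):
    im=vision.get_image(n)
    if f: cv2.imwrite('pics/'+f,im['color'])
    return im
def cam(im): E=np.array(im['extrinsics']); return E[:3,:3],E[:3,3]
def ray(im,u,v,wrist=False):
    A,t=cam(im); x=(u-im['cx'])/im['fx']; y=(v-im['cy'])/im['fy']
    if wrist:
        r=np.hypot(x,y); s=np.sin(r)/max(r,1e-9); d=np.array([x*s,y*s,np.cos(r)])
    else: d=np.array([x,y,1.])
    return -A.T@t, A.T@d
def atz(im,u,v,z,wrist=False):
    o,d=ray(im,u,v,wrist); return o+d*(z-o[2])/d[2]
def proj(im,P,wrist=False):
    A,t=cam(im); p=A@np.asarray(P,float)+t
    if wrist:
        q=np.hypot(p[0],p[1]); th=np.arctan2(q,p[2]); x,y=p[0]/q*th,p[1]/q*th
    else: x,y=p[0]/p[2],p[1]/p[2]
    return np.array([x*im['fx']+im['cx'],y*im['fy']+im['cy']])
E
python3 - <<'E'
from h import *
a=grab('top','top0.png'); b=grab('side','side0.png')
s=np.hstack([a['color'],b['color']])
for im in (a,b):
    A,t=cam(im); print((-A.T@t).round(3),im['fx'],A.round(2).tolist())
for c in('top','side'):
  for n in('processor','lid','pusher_middle','safety_pin','chute_mouth'):
    print(c,n,[(np.round(d['bbox']).astype(int).tolist(),round(d['conf'],2)) for d in vision.spot_in(c,n)])
s=ctrl.get_state(); print(s['position'],s['tool_rot'],s['time'])
E
```

```text
[0.236 0.009 1.465] 386.2280102160567 [[-0.03, -1.0, -0.01], [-0.99, 0.03, -0.17], [0.17, 0.01, -0.99]]
[ 0.331 -1.02   1.237] 453.9802949131286 [[0.99, -0.11, 0.0], [-0.08, -0.73, -0.68], [0.08, 0.68, -0.73]]
top processor [([230, 111, 295, 208], 0.88), ([306, 110, 332, 138], 0.57)]
top lid [([315, 152, 360, 197], 0.84), ([190, 218, 238, 266], 0.58), ([343, 104, 373, 142], 0.25)]
top pusher_middle [([177, 176, 202, 191], 0.85), ([153, 256, 165, 282], 0.6)]
top safety_pin []
top chute_mouth [([314, 223, 364, 274], 0.84), ([182, 218, 238, 268], 0.72), ([311, 152, 357, 201], 0.64)]
side processor [([251, 179, 352, 252], 0.81), ([261, 150, 275, 179], 0.54)]
side lid [([178, 276, 240, 328], 0.73), ([265, 270, 323, 322], 0.65), ([190, 171, 236, 211], 0.58)]
side pusher_middle [([258, 151, 274, 179], 0.61)]
side safety_pin []
side chute_mouth [([193, 172, 237, 209], 0.78), ([181, 276, 239, 330], 0.72), ([266, 273, 326, 323], 0.69)]
[0.14299723 0.634101   0.22261919] [3.47550914e-01 3.12221017e+00 1.83445908e-04] 0.6
```

View pics/top0.png

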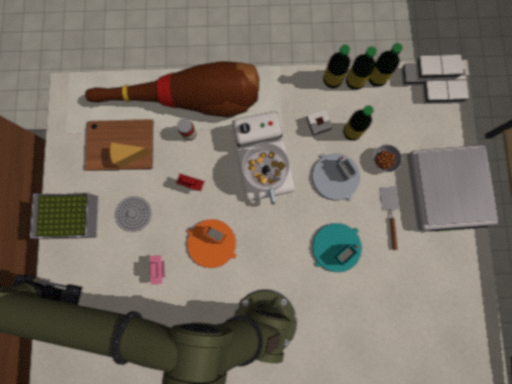

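View pics/side0.png

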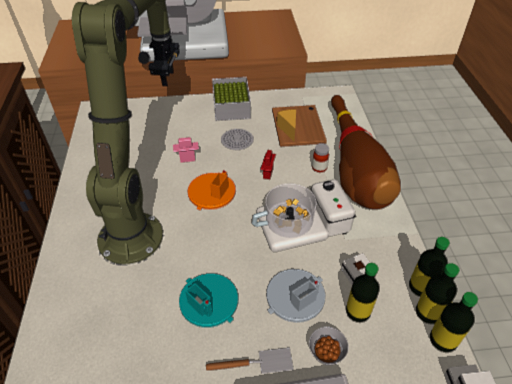

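Top and side show these candidates:
- **Lid:** grey at top (336,176) / side (296,293). Orange (211,243) and turquoise (337,247) are look-alikes.
- **Pusher:** red at top (190,183) / side (268,163). Pink (156,269) is the look-alike, and the red-capped spice jar (186,129) could also be confused with it.

I choose the grey lid and the red pusher, and check both in a close crop.

Run:
```python
from h import *
a=grab('top'); b=grab('side')
def crop(im,x,y,w,h,s): return cv2.resize(im['color'][y:y+h,x:x+w],(w*s,h*s),interpolation=cv2.INTER_CUBIC)
t=np.hstack([crop(a,300,140,72,60,5),crop(a,228,108,72,100,5)[:300]])
u=np.hstack([crop(b,260,260,72,60,5),crop(b,240,142,72,60,5)[:300]])
v=np.vstack([t,u]); v=v[:, :720]
cv2.imwrite('pics/crop1.png',v)
for n,(x,y),z in (('lidplate',(336,177),.016),('pushertop',(190,183),.08),('bowlrim',(265,167),.142)):
    print(n,atz(a,x,y,z).round(3))
for n,(x,y),z in (('lidplate',(296,294),.016),('pusher',(268,163),.055),('bowlrim',(288,208),.142)):
    print('s',n,atz(b,x,y,z).round(3))
```

```text
lidplate [ 0.526 -0.288  0.016]
pushertop [0.506 0.259 0.08 ]
bowlrim [ 0.543 -0.016  0.142]
s lidplate [ 0.529 -0.293  0.016]
s pusher [0.51  0.267 0.055]
s bowlrim [ 0.535 -0.049  0.142]
```

View pics/crop1.png

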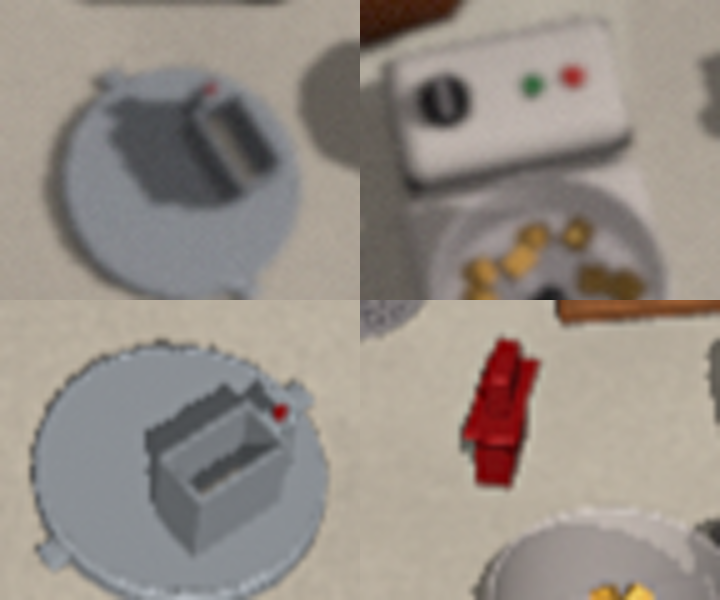

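The crop confirms the choice: a grey lid with its red pin at the far end of the chute, and an all-red pusher standing upright. Next come the lid and chute geometry and the clearance to the bottle.

```bash
cat >> h.py <<'E'
def tri(ims,pix,wr):
    A=[];b=[]
    for im,p,w in zip(ims,pix,wr):
        o,d=ray(im,*p,w); d/=np.linalg.norm(d); M=np.eye(3)-np.outer(d,d); A.append(M); b.append(M@o)
    return np.linalg.lstsq(np.vstack(A),np.hstack(b),rcond=None)[0]
def go(target,ydeg=None,s=None):
    "tool-frame mm and rotvec to target, tool pointing straight down, tool y at ydeg (mod 180) in world"
    s=s or ctrl.get_state(); p=np.array(s['position']); T=R.from_rotvec(s['tool_rot']); M=T.as_matrix()
    cur=np.degrees(np.arctan2(M[1,1],M[0,1]))
    if ydeg is None: ydeg=cur
    out=[]
    for k in(0,180):
        a=np.radians(ydeg+k); y=np.array([np.cos(a),np.sin(a),0]); z=np.array([0,0,-1.]); x=np.cross(y,z)
        out.append((T.inv()*R.from_matrix(np.c_[x,y,z])).as_rotvec())
    print('pos',p.round(4),'yaw %.1f'%cur,'t',(M.T@(np.array(target)-p)*1000).round(1),'w',[o.round(4).tolist() for o in out],'q7 %.2f'%s['joint_positions'][6],'t=%.1f'%s['time'])
E
python3 - <<'E'
from h import *
a=grab('top'); b=grab('side'); w=grab('wrist')
c=np.array
for n,p,z in(('chute',(347.6,168),.080),('pin',(342,158),.087),('lug1',(322,156),.005),('lug2',(348,198.5),.005),('bottle',(355,134),0)): print(n,atz(a,*p,z).round(3))
for n,p,z in(('chute',(304.8,290),.080),('pin',(316,282.2),.087),('bottle',(359,312),0),('lug2',(270.5,310.5),.005),('lug1',(319.5,279),.005)): print('s',n,atz(b,*p,z).round(3))
print('bottle',[(d['bbox'],d['conf']) for d in vision.spot_in('side','wine_bottle')][:4])
s=ctrl.get_state(); M=R.from_rotvec(s['tool_rot']).as_matrix(); A,t=cam(w)
print('cam in tool',(M.T@(-A.T@t-s['position'])).round(3),'axis in tool',(M.T@A.T[:,2]).round(2),w['fx'])
go((0.49,0.26,0.30)); go((0.50,-0.27,.30))
E
```

```text
chute [ 0.545 -0.319  0.08 ]
pin [ 0.582 -0.299  0.087]
lug1 [ 0.612 -0.241  0.005]
lug2 [ 0.443 -0.33   0.005]
bottle [ 0.699 -0.376  0.   ]
s chute [ 0.547 -0.32   0.08 ]
s pin [ 0.583 -0.302  0.087]
s bottle [ 0.712 -0.365  0.   ]
s lug2 [ 0.445 -0.335  0.005]
s lug1 [ 0.615 -0.24   0.005]
bottle [([346.0, 264.5, 378.8, 321.6], 0.96)]
cam in tool [ 0.071  0.    -0.162] axis in tool [-0.26  0.    0.96] 297.3186396354542
pos [0.143  0.6341 0.2226] yaw 77.3 t [-420.8 -288.6  -77.4] w [[0.0001, 0.0, -0.0], [0.0001, -0.0001, 3.1416]] q7 -0.06 t=0.9
pos [0.143  0.6341 0.2226] yaw 77.3 t [-547.1 -803.4  -77.5] w [[0.0001, 0.0, -0.0], [0.0001, -0.0001, 3.1416]] q7 -0.06 t=0.9
```

>>> {"name": "jog_arm", "arguments": {
  "increments": [
    {"tx": -35, "ty": -15, "tz": -16, "wz": 0.12, "gripper": 1},
    {"tx": -71, "ty": -31, "tz": -32, "wz": 0.24, "gripper": 1},
    {"tx": -107, "ty": -46, "tz": -48, "wz": 0.36, "gripper": 1},
    {"tx": -142, "ty": -62, "tz": -64, "wz": 0.48, "gripper": 1},
    {"tx": -178, "ty": -77, "tz": -80, "wz": 0.6, "gripper": 1}
  ]
}}

```text
validation failed for argument at $.in...
```

>>> {"name": "jog_arm", "arguments": {
  "increments": [
    {"tx": -40, "ty": -4, "tz": -12, "wz": 0.12, "gripper": 1},
    {"tx": -80, "ty": -8, "tz": -24, "wz": 0.24, "gripper": 1},
    {"tx": -119, "ty": -13, "tz": -36, "wz": 0.36, "gripper": 1},
    {"tx": -159, "ty": -17, "tz": -48, "wz": 0.48, "gripper": 1},
    {"tx": -196, "ty": -21, "tz": -60, "wz": 0.6, "gripper": 1}
  ]
}}

```text
validation failed for argument at $.in...
```

>>> {"name": "jog_arm", "arguments": {
  "increments": [
    {"tx": -36, "ty": 1, "wz": 0.12, "gripper": 1},
    {"tx": -73, "ty": 1, "wz": 0.24, "gripper": 1},
    {"tx": -109, "ty": 2, "wz": 0.36, "gripper": 1},
    {"tx": -146, "ty": 2, "wz": 0.48, "gripper": 1},
    {"tx": -182, "ty": 3, "wz": 0.6, "gripper": 1}
  ]
}}

```text
validation failed for argument at $.in...
```

Run:
```python
from h import *
w=grab('wrist','w1.png'); import pickle; pickle.dump(w,open('w1.pkl','wb'))
for n,P in(('lid',(.528,-.291,.016)),('pusher',(.508,.263,.055)),('bowl',(.54,-.03,.142))): print(n,proj(w,P,True).round())
for n in('processor','lid','pusher_middle'): print(n,[(np.round(d['bbox']).tolist(),round(d['conf'],2)) for d in vision.spot_in('wrist',n)])
go((.546,-.32,.2),-61.5)
```

```text
lid [-15. 364.]
pusher [112. 393.]
bowl [ 14. 412.]
processor []
lid []
pusher_middle []
pos [0.143  0.6341 0.2226] yaw 77.3 t [-603.  -842.1   22.5] w [[0.0001, -0.0001, 2.4224], [0.0001, 0.0001, -0.7192]] q7 -0.06 t=1.1
```

View pics/w1.png

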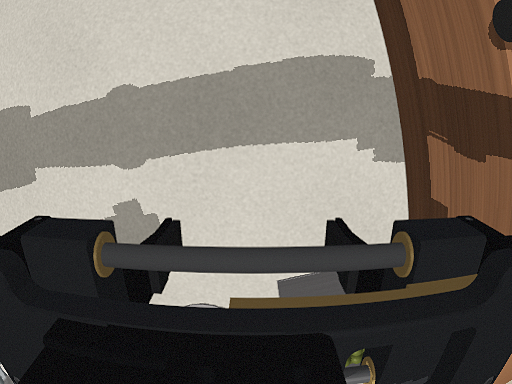

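The wrist picture shows only bare counter and the open fingers (tips near (170,225) and (335,225)). The calls were refused, probably because rows had missing keys, so I repeat them with full rows.

>>> {"name": "jog_arm", "arguments": {
  "increments": [
    {"tx": -35, "ty": -15, "tz": -16, "wx": 0, "wy": 0, "wz": 0.12, "gripper": 1},
    {"tx": -71, "ty": -31, "tz": -32, "wx": 0, "wy": 0, "wz": 0.24, "gripper": 1},
    {"tx": -107, "ty": -46, "tz": -48, "wx": 0, "wy": 0, "wz": 0.36, "gripper": 1},
    {"tx": -142, "ty": -62, "tz": -64, "wx": 0, "wy": 0, "wz": 0.48, "gripper": 1},
    {"tx": -178, "ty": -77, "tz": -80, "wx": 0, "wy": 0, "wz": 0.6, "gripper": 1}
  ]
}}

```text
time: 1.52
position: [0.2995, 0.5195, 0.3029]
tool_rot: [-1.263, -2.876, -0.001]
ft_force: [0.9, 1.3, 0.4]
grip_width: 0.999
grip_force: 0.0
```

>>> {"name": "jog_arm", "arguments": {
  "increments": [
    {"tx": -40, "ty": -4, "tz": -12, "wx": 0, "wy": 0, "wz": 0.12, "gripper": 1},
    {"tx": -80, "ty": -8, "tz": -24, "wx": 0, "wy": 0, "wz": 0.24, "gripper": 1},
    {"tx": -119, "ty": -13, "tz": -36, "wx": 0, "wy": 0, "wz": 0.36, "gripper": 1},
    {"tx": -159, "ty": -17, "tz": -48, "wx": 0, "wy": 0, "wz": 0.48, "gripper": 1},
    {"tx": -196, "ty": -21, "tz": -60, "wx": 0, "wy": 0, "wz": 0.6, "gripper": 1}
  ]
}}

```text
time: 1.93
position: [0.4176, 0.3607, 0.3628]
tool_rot: [2.058, 2.374, 0.001]
ft_force: [1.0, 0.9, -1.2]
grip_width: 0.998
grip_force: 0.0
```

>>> {"name": "jog_arm", "arguments": {
  "increments": [
    {"tx": -36, "ty": 1, "tz": 0, "wx": 0, "wy": 0, "wz": 0.12, "gripper": 1},
    {"tx": -73, "ty": 1, "tz": 0, "wx": 0, "wy": 0, "wz": 0.24, "gripper": 1},
    {"tx": -109, "ty": 2, "tz": 0, "wx": 0, "wy": 0, "wz": 0.36, "gripper": 1},
    {"tx": -146, "ty": 2, "tz": 0, "wx": 0, "wy": 0, "wz": 0.48, "gripper": 1},
    {"tx": -182, "ty": 3, "tz": 0, "wx": 0, "wy": 0, "wz": 0.6, "gripper": 1}
  ]
}}

```text
time: 2.35
position: [0.4464, 0.1814, 0.3621]
tool_rot: [-2.667, -1.66, -0.001]
ft_force: [0.8, 0.3, -0.1]
grip_width: 1.002
grip_force: 0.0
```

Run:
```python
from h import *
w=grab('wrist','w2.png'); import pickle; pickle.dump(w,open('w2.pkl','wb'))
for n,P in(('lid',(.528,-.291,.016)),('pusher',(.508,.263,.055)),('bowl',(.54,-.03,.142))): print(n,proj(w,P,True).round())
for n in('processor','lid','pusher_middle'): print(n,[(np.round(d['bbox']).tolist(),round(d['conf'],2)) for d in vision.spot_in('wrist',n)])
go((.5,-.03,.36),-61.5)
```

```text
lid [373. 323.]
pusher [265.  94.]
bowl [367. 264.]
processor [([284.0, 131.0, 468.0, 292.0], 0.74)]
lid [([130.0, 128.0, 221.0, 234.0], 0.65)]
pusher_middle [([49.0, 100.0, 101.0, 144.0], 0.78), ([253.0, 57.0, 286.0, 128.0], 0.6)]
pos [0.4466 0.1825 0.3624] yaw -25.9 t [-167.8  141.     2.1] w [[-0.0007, -0.0018, 0.6207], [0.0023, -0.001, -2.5209]] q7 -0.93 t=2.5
```

View pics/w2.png

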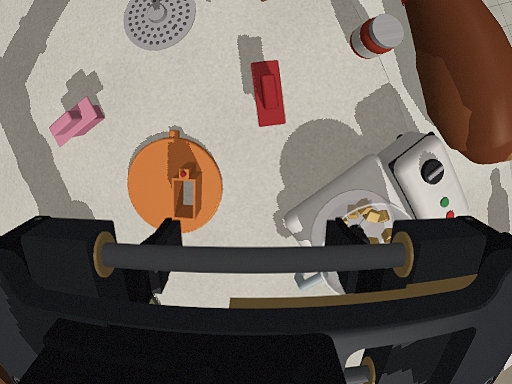

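The wrist view shows the red pusher upright, with collar corners at (253,63), (278,60), (285,124) and (260,127). The bowl is partly behind a finger near (375,215), and orange and pink are the look-alikes. Next I move to a pose that sees the bowl clearly.

>>> {"name": "jog_arm", "arguments": {
  "increments": [
    {"tx": -35, "ty": 13, "tz": 0, "wx": 0, "wy": 0, "wz": 0.12, "gripper": 1},
    {"tx": -70, "ty": 26, "tz": 0, "wx": 0, "wy": 0, "wz": 0.24, "gripper": 1},
    {"tx": -105, "ty": 40, "tz": 0, "wx": 0, "wy": 0, "wz": 0.36, "gripper": 1},
    {"tx": -140, "ty": 53, "tz": 0, "wx": 0, "wy": 0, "wz": 0.48, "gripper": 1},
    {"tx": -175, "ty": 66, "tz": 0, "wx": 0, "wy": 0, "wz": 0.6, "gripper": 1}
  ]
}}

```text
time: 2.97
position: [0.4293, -0.0027, 0.3619]
tool_rot: [-3.037, -0.805, -0.001]
ft_force: [1.0, 0.4, -0.1]
grip_width: 0.998
grip_force: 0.0
```

>>> {"name": "jog_arm", "arguments": {
  "increments": [
    {"tx": -19, "ty": 26, "tz": 0, "wx": 0, "wy": 0, "wz": 0, "gripper": 1},
    {"tx": -38, "ty": 52, "tz": 0, "wx": 0, "wy": 0, "wz": 0, "gripper": 1},
    {"tx": -56, "ty": 78, "tz": 0, "wx": 0, "wy": 0, "wz": 0, "gripper": 1},
    {"tx": -56, "ty": 78, "tz": 0, "wx": 0, "wy": 0, "wz": 0, "gripper": 1},
    {"tx": -56, "ty": 78, "tz": 0, "wx": 0, "wy": 0, "wz": 0, "gripper": 1}
  ]
}}

```text
time: 3.38
position: [0.4199, -0.0986, 0.3622]
tool_rot: [-3.036, -0.806, -0.002]
ft_force: [0.1, 0.4, -0.1]
grip_width: 1.004
grip_force: 0.0
```

Run:
```python
from h import *
import pickle
w=pickle.load(open('w2.pkl','rb'))
c=[atz(w,*p,.072,True) for p in((253,63),(278,60),(285,124),(260,127))]
print('pusher',np.mean(c,0).round(4),[np.round(np.linalg.norm(c[i]-c[i-1])*1000) for i in range(4)])
d=(c[3]+c[2]-c[0]-c[1]); print('width yaw',np.degrees(np.arctan2(d[1],d[0])))
w=grab('wrist','w3.png'); pickle.dump(w,open('w3.pkl','wb'))
for n,P in(('lid',(.528,-.291,.016)),('bowl',(.54,-.03,.142))): print(n,proj(w,P,True).round())
for n in('processor','lid'): print(n,[(np.round(d['bbox']).tolist(),round(d['conf'],2)) for d in vision.spot_in('wrist',n)])
go((.46,-.37,.3),-61.5)
```

```text
pusher [0.5131 0.2608 0.072 ] [np.float64(99.0), np.float64(38.0), np.float64(99.0), np.float64(38.0)]
width yaw -109.8890090036458
lid [374. 157.]
bowl [253.  61.]
processor [([182.0, 0.0, 335.0, 140.0], 0.55)]
lid [([322.0, 98.0, 418.0, 207.0], 0.88), ([52.0, 96.0, 130.0, 189.0], 0.88), ([240.0, 222.0, 332.0, 298.0], 0.73)]
pos [ 0.4201 -0.0962  0.3617] yaw -60.0 t [-102.4  257.1   61.8] w [[-0.0001, 0.0003, 0.0264], [-0.0005, -0.0001, -3.1152]] q7 -1.04 t=3.5
```

View pics/w3.png

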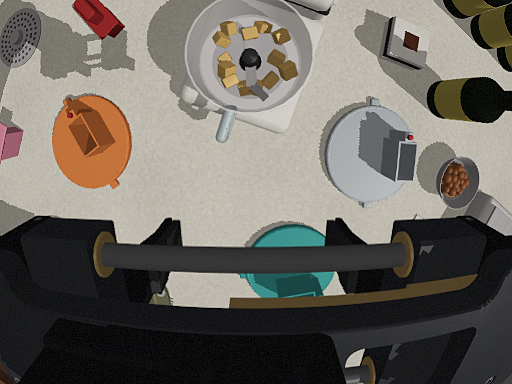

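w3 shows the bowl rim from about (186,50) at left to (314,48) at right, lowest at (250,114). The grey lid disc is at (326..414, 103..203), with its pin at (410,137). I fit both circles from their edges, using the known radii and heights.

```bash
cat >> h.py <<'E'
from scipy.optimize import least_squares
def circ(im,c,z,r,wrist=True,band=.010,it=3,show=False):
    "refine circle centre (known z,r): strongest radial edge along each spoke"
    g=cv2.GaussianBlur(cv2.cvtColor(im['color'],cv2.COLOR_BGR2GRAY).astype(np.float32),(0,0),.8)
    c=np.array(c,float)
    for k in range(it):
        rs=np.arange(-band,band,.0004); th=np.radians(np.arange(0,360,3)); off=[];tt=[]
        for a in th:
            P=[proj(im,(c[0]+(r+q)*np.cos(a),c[1]+(r+q)*np.sin(a),z),wrist) for q in rs]
            P=np.array(P,np.float32)
            if P.min()<3 or P[:,0].max()>508 or P[:,1].max()>(215 if wrist else 380): continue
            v=cv2.remap(g,P[:,0].reshape(1,-1),P[:,1].reshape(1,-1),cv2.INTER_LINEAR)[0]
            d=np.abs(np.gradient(cv2.GaussianBlur(v.reshape(1,-1),(0,0),2)[0])); i=d.argmax()
            if d[i]>.6: off.append(rs[i]); tt.append(a)
        off=np.array(off);tt=np.array(tt)
        s=least_squares(lambda q:q[0]*np.cos(tt)+q[1]*np.sin(tt)-off+q[2],[0,0,0],loss='soft_l1',f_scale=.001)
        c+=s.x[:2]; band=max(band*.7,.005)
    print('centre',c.round(4),'dr %.4f'%s.x[2],'n',len(tt),'med res %.4f'%np.median(abs(s.fun)))
    return c
E
python3 - <<'E'
from h import *
import pickle
w=pickle.load(open('w3.pkl','rb'))
p=[atz(w,*q,.142,True) for q in((186,50),(250,114),(314,48))]
f=least_squares(lambda q:[np.hypot(*(x[:2]-q))-.0845 for x in p],[.54,-.03]); print('bowl manual',f.x.round(4),f.fun.round(4))
b=circ(w,f.x,.142,.0845); 
circ(w,(.528,-.291),.016,.0915)
circ(w,(.528,-.291),.004,.0915)
for n,q,z in(('pin',(410,137),.0855),('chute mid',(401.5,139.5),.08)): print(n,atz(w,*q,z,True).round(4))
im=cv2.resize(w['color'][0:215,160:430],None,fx=2.9,fy=2.9,interpolation=cv2.INTER_CUBIC)
for c,z,r in((b,.142,.0845),((.528,-.291),.016,.0915)):
  for a in np.arange(0,6.28,.1):
    q=(proj(w,(c[0]+r*np.cos(a),c[1]+r*np.sin(a),z),True)-[160,0])*2.9; cv2.circle(im,tuple(int(v) for v in q),1,(0,0,255),-1)
cv2.imwrite('pics/fit3.png',im)
E
```

```text
bowl manual [ 0.5519 -0.0189] [-0.0022 -0.0002 -0.0022]
centre [ 0.5507 -0.0166] dr -0.0023 n 92 med res 0.0004
centre [ 0.5303 -0.2889] dr -0.0013 n 118 med res 0.0007
centre [ 0.5317 -0.2941] dr 0.0006 n 116 med res 0.0006
pin [ 0.5841 -0.298   0.0855]
chute mid [ 0.5729 -0.2894  0.08  ]
```

View pics/fit3.png

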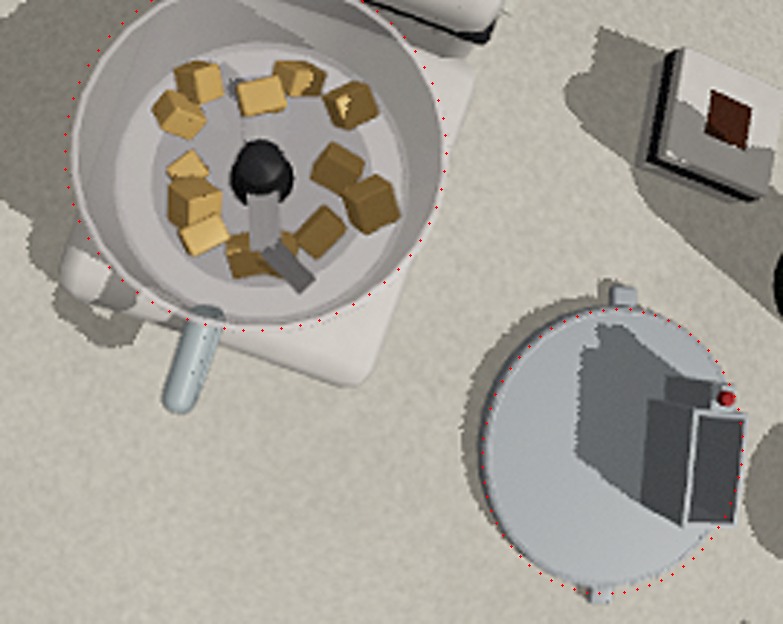

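The fits sit well: bowl (0.551,-0.017) and lid (0.530,-0.289). Each radius comes out 1–2 mm small, which is a common scale error. I now look at the lid from the same relative pose, so the bias cancels.

>>> {"name": "jog_arm", "arguments": {
  "increments": [
    {"tx": -17, "ty": 25, "tz": 14, "wx": 0, "wy": 0, "wz": 0, "gripper": 1},
    {"tx": -35, "ty": 50, "tz": 28, "wx": 0, "wy": 0, "wz": 0, "gripper": 1},
    {"tx": -52, "ty": 76, "tz": 42, "wx": 0, "wy": 0, "wz": 0, "gripper": 1},
    {"tx": -69, "ty": 101, "tz": 56, "wx": 0, "wy": 0, "wz": 0, "gripper": 1},
    {"tx": -87, "ty": 126, "tz": 70, "wx": 0, "wy": 0, "wz": 0, "gripper": 1}
  ]
}}

```text
time: 3.95
position: [0.4076, -0.2504, 0.2913]
tool_rot: [3.034, 0.814, 0.001]
ft_force: [1.9, 0.3, -0.4]
grip_width: 1.003
grip_force: 0.0
```

>>> {"name": "jog_arm", "arguments": {
  "increments": [
    {"tx": -17, "ty": 25, "tz": 14, "wx": 0, "wy": 0, "wz": 0, "gripper": 1},
    {"tx": -35, "ty": 50, "tz": 28, "wx": 0, "wy": 0, "wz": 0, "gripper": 1},
    {"tx": -52, "ty": 76, "tz": 42, "wx": 0, "wy": 0, "wz": 0, "gripper": 1},
    {"tx": -67, "ty": 100, "tz": 56, "wx": 0, "wy": 0, "wz": 0, "gripper": 1},
    {"tx": -67, "ty": 100, "tz": 56, "wx": 0, "wy": 0, "wz": 0, "gripper": 1}
  ]
}}

```text
time: 4.37
position: [0.396, -0.3742, 0.2317]
tool_rot: [3.035, 0.8, -0.02]
ft_force: [0.1, 0.5, -0.7]
grip_width: 1.0
grip_force: 0.0
```

Run:
```python
from h import *
import pickle
w=grab('wrist'); pickle.dump(w,open('w4.pkl','wb'))
c=circ(w,(.53,-.289),.016,.0915)
s=ctrl.get_state(); M=R.from_rotvec(s['tool_rot']).as_matrix(); print(np.array(s['position']).round(4))
o=proj(w,(.548,-.32,.08),True); print(o)
x0,y0=int(o[0])-70,max(0,int(o[1])-75)
im=cv2.resize(w['color'][y0:y0+100,x0:x0+130],None,fx=6,fy=6,interpolation=cv2.INTER_CUBIC); cv2.imwrite('pics/chute4.png',im); print(x0,y0)
```

```text
centre [ 0.5308 -0.2849] dr 0.0018 n 84 med res 0.0009
[ 0.397  -0.3719  0.2331]
[279.62241862  29.96324136]
209 0
```

View pics/chute4.png

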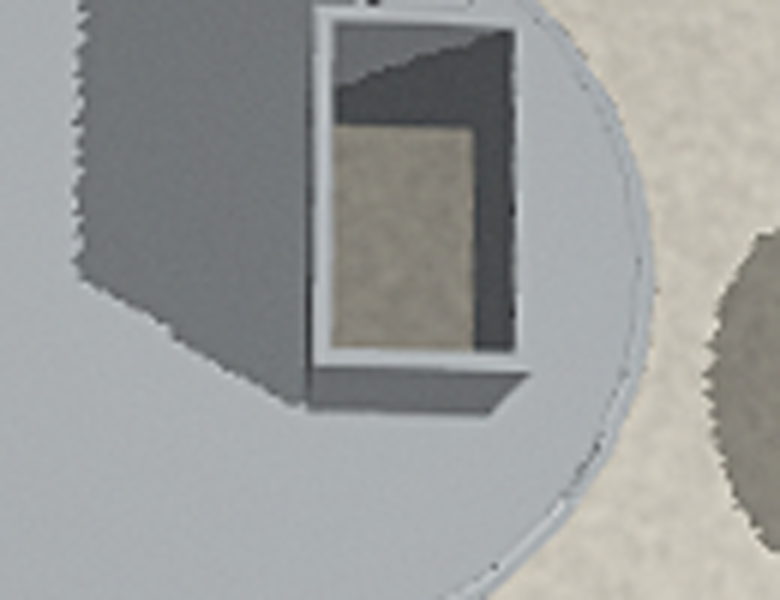

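The mouth's inner corners are at crop (333,22), (516,30), (514,353) and (331,350). The chute is square to the tool and the pin is just past the top edge.

Run:
```python
from h import *
import pickle
w=pickle.load(open('w4.pkl','rb'))
for q in (((333,22),(516,30),(514,353),(331,350)),((316,8),(533,22),(531,372),(313,365))):
    c=[atz(w,209+(a+.5)/6-.5,(b+.5)/6-.5,.08,True) for a,b in q]
    m=np.mean(c,0); print(m.round(4),[round(float(np.linalg.norm(c[i]-c[i-1]))*1000,1) for i in range(4)])
    lx=(c[1]+c[2]-c[0]-c[3]); ly=(c[0]+c[1]-c[2]-c[3]); print('lid x yaw',np.degrees(np.arctan2(lx[1],lx[0])),np.degrees(np.arctan2(ly[1],ly[0]))-90)
    a=np.arctan2(ly[1],ly[0])-np.pi/2
    print('lid centre',(m[:2]-.036*np.array([np.cos(a),np.sin(a)])).round(4))
go((m[0],m[1],.12),-61.5); go((m[0],m[1],.05),-61.5)
```

```text
[ 0.5475 -0.3199  0.08  ] [61.8, 32.2, 61.2, 31.7]
lid x yaw -60.51271195246027 -61.16045941711302
lid centre [ 0.5302 -0.2883]
[ 0.5472 -0.3201  0.08  ] [67.3, 38.2, 66.3, 37.8]
lid x yaw -61.667818353992025 -61.20065551004285
lid centre [ 0.5299 -0.2885]
pos [ 0.397  -0.3719  0.2331] yaw -60.4 t [157.2  29.4 111.6] w [[-0.002, 0.0092, 0.0192], [-0.0144, -0.0032, -3.1224]] q7 -0.21 t=4.4
pos [ 0.397  -0.3719  0.2331] yaw -60.4 t [157.8  29.5 181.6] w [[-0.002, 0.0092, 0.0192], [-0.0144, -0.0032, -3.1224]] q7 -0.21 t=4.4
```

>>> {"name": "jog_arm", "arguments": {
  "increments": [
    {"tx": 39, "ty": 7, "tz": 25, "wx": 0, "wy": 0, "wz": 0.01, "gripper": 1},
    {"tx": 79, "ty": 15, "tz": 50, "wx": 0, "wy": 0, "wz": 0.016, "gripper": 1},
    {"tx": 118, "ty": 22, "tz": 75, "wx": 0, "wy": 0, "wz": 0.016, "gripper": 1},
    {"tx": 157, "ty": 29, "tz": 103, "wx": 0, "wy": 0, "wz": 0.016, "gripper": 1},
    {"tx": 157, "ty": 29, "tz": 103, "wx": 0, "wy": 0, "wz": 0.016, "gripper": 1}
  ]
}}

```text
time: 4.83
position: [0.5541, -0.3105, 0.1298]
tool_rot: [-3.034, -0.796, -0.001]
ft_force: [0.3, 1.3, -0.5]
grip_width: 1.005
grip_force: 0.0
```

>>> {"name": "jog_arm", "arguments": {
  "increments": [
    {"tx": 0, "ty": 0, "tz": 0, "wx": 0, "wy": 0, "wz": 0, "gripper": 1},
    {"tx": 0, "ty": 0, "tz": 0, "wx": 0, "wy": 0, "wz": 0, "gripper": 1},
    {"tx": 0, "ty": 0, "tz": 0, "wx": 0, "wy": 0, "wz": 0, "gripper": 1},
    {"tx": 0, "ty": 0, "tz": 0, "wx": 0, "wy": 0, "wz": 0, "gripper": 1},
    {"tx": 0, "ty": 0, "tz": 0, "wx": 0, "wy": 0, "wz": 0, "gripper": 1}
  ]
}}

```text
time: 5.25
position: [0.5485, -0.3188, 0.1344]
tool_rot: [3.043, 0.781, 0.004]
ft_force: [-0.2, -0.6, -0.5]
grip_width: 0.998
grip_force: 0.0
```

Run:
```python
from h import *
go((.5473,-.320,.035),-61.2)
```

```text
pos [ 0.5485 -0.3188  0.1344] yaw -61.2 t [-1.9  0.4 99.4] w [[0.001, -0.0022, -0.0002], [-0.0034, -0.0016, 3.1414]] q7 -0.25 t=5.2
```

>>> {"name": "jog_arm", "arguments": {
  "increments": [
    {"tx": -1, "ty": 0, "tz": 30, "wx": 0, "wy": 0, "wz": 0, "gripper": 1},
    {"tx": -2, "ty": 0, "tz": 60, "wx": 0, "wy": 0, "wz": 0, "gripper": 1},
    {"tx": -2, "ty": 0, "tz": 85, "wx": 0, "wy": 0, "wz": 0, "gripper": 1},
    {"tx": -2, "ty": 0, "tz": 99, "wx": 0, "wy": 0, "wz": 0, "gripper": 1},
    {"tx": -2, "ty": 0, "tz": 99, "wx": 0, "wy": 0, "wz": 0, "gripper": 1}
  ]
}}

```text
time: 5.67
position: [0.5451, -0.3181, 0.0314]
tool_rot: [-3.04, -0.781, 0.005]
ft_force: [-0.5, -0.0, -0.2]
grip_width: 1.001
grip_force: 0.0
```

>>> {"name": "jog_arm", "arguments": {
  "increments": [
    {"tx": 0, "ty": 0, "tz": 0, "wx": 0, "wy": 0, "wz": 0, "gripper": 0.6},
    {"tx": 0, "ty": 0, "tz": 0, "wx": 0, "wy": 0, "wz": 0, "gripper": 0.5},
    {"tx": 0, "ty": 0, "tz": 0, "wx": 0, "wy": 0, "wz": 0, "gripper": 0.3},
    {"tx": 0, "ty": 0, "tz": 0, "wx": 0, "wy": 0, "wz": 0, "gripper": 0.3},
    {"tx": 0, "ty": 0, "tz": 0, "wx": 0, "wy": 0, "wz": 0, "gripper": 0.3}
  ],
  "grip_force": 40
}}

```text
time: 6.08
position: [0.5479, -0.3195, 0.035]
tool_rot: [3.042, 0.783, 0.003]
ft_force: [-0.2, 0.1, -0.2]
grip_width: 0.708
grip_force: 0.0
```

>>> {"name": "jog_arm", "arguments": {
  "increments": [
    {"tx": 0, "ty": 0, "tz": 0, "wx": 0, "wy": 0, "wz": 0, "gripper": 0.3},
    {"tx": 0, "ty": 0, "tz": 0, "wx": 0, "wy": 0, "wz": 0, "gripper": 0.3},
    {"tx": 0, "ty": 0, "tz": 0, "wx": 0, "wy": 0, "wz": 0, "gripper": 0.3},
    {"tx": 0, "ty": 0, "tz": 0, "wx": 0, "wy": 0, "wz": 0, "gripper": 0.3},
    {"tx": 0, "ty": 0, "tz": 0, "wx": 0, "wy": 0, "wz": 0, "gripper": 0.3}
  ]
}}

```text
time: 6.5
position: [0.5473, -0.3192, 0.0339]
tool_rot: [3.042, 0.783, 0.0]
ft_force: [0.7, -0.1, -0.2]
grip_width: 0.437
grip_force: 40.0
```

Run:
```python
from h import *
s=ctrl.get_state(); print(s['grip_width'],s['grip_force'],s['ft_force'])
go((.5475,-.320,.24),-61.2)
```

```text
0.4373023969879496 39.99433902092278 [ 0.67662613 -0.13591595 -0.1943569 ]
pos [ 0.5473 -0.3192  0.0339] yaw -61.1 t [-2.000e-01  9.000e-01 -2.061e+02] w [[0.0001, -0.0002, 0.0012], [0.0003, 0.0001, -3.1404]] q7 -0.18 t=6.5
```

>>> {"name": "jog_arm", "arguments": {
  "increments": [
    {"tx": 0, "ty": 0, "tz": -20, "wx": 0, "wy": 0, "wz": 0, "gripper": 0.3},
    {"tx": 0, "ty": 0, "tz": -60, "wx": 0, "wy": 0, "wz": 0, "gripper": 0.3},
    {"tx": 0, "ty": 0, "tz": -100, "wx": 0, "wy": 0, "wz": 0, "gripper": 0.3},
    {"tx": 0, "ty": 0, "tz": -140, "wx": 0, "wy": 0, "wz": 0, "gripper": 0.3},
    {"tx": 0, "ty": 0, "tz": -180, "wx": 0, "wy": 0, "wz": 0, "gripper": 0.3}
  ]
}}

```text
time: 6.92
position: [0.5465, -0.3189, 0.2151]
tool_rot: [-3.042, -0.782, 0.001]
ft_force: [1.0, -0.1, -1.5]
grip_width: 0.434
grip_force: 40.0
```

>>> {"name": "jog_arm", "arguments": {
  "increments": [
    {"tx": 15, "ty": -23, "tz": -10, "wx": 0, "wy": 0, "wz": 0, "gripper": 0.3},
    {"tx": 33, "ty": -50, "tz": -15, "wx": 0, "wy": 0, "wz": 0, "gripper": 0.3},
    {"tx": 51, "ty": -78, "tz": -15, "wx": 0, "wy": 0, "wz": 0, "gripper": 0.3},
    {"tx": 68, "ty": -104, "tz": -15, "wx": 0, "wy": 0, "wz": 0, "gripper": 0.3},
    {"tx": 85, "ty": -130, "tz": -15, "wx": 0, "wy": 0, "wz": 0, "gripper": 0.3}
  ]
}}

```text
time: 7.33
position: [0.5585, -0.1626, 0.2285]
tool_rot: [-3.042, -0.783, 0.001]
ft_force: [0.7, 0.4, -2.0]
grip_width: 0.434
grip_force: 40.0
```

>>> {"name": "jog_arm", "arguments": {
  "increments": [
    {"tx": 17, "ty": -26, "tz": 0, "wx": 0, "wy": 0, "wz": 0, "gripper": 0.3},
    {"tx": 34, "ty": -52, "tz": 0, "wx": 0, "wy": 0, "wz": 0, "gripper": 0.3},
    {"tx": 50, "ty": -76, "tz": 0, "wx": 0, "wy": 0, "wz": 0, "gripper": 0.3},
    {"tx": 60, "ty": -92, "tz": 0, "wx": 0, "wy": 0, "wz": 0, "gripper": 0.3},
    {"tx": 64, "ty": -97, "tz": 0, "wx": 0, "wy": 0, "wz": 0, "gripper": 0.3}
  ]
}}

```text
time: 7.75
position: [0.568, -0.0434, 0.2281]
tool_rot: [-3.038, -0.792, 0.001]
ft_force: [0.1, -0.2, -2.1]
grip_width: 0.432
grip_force: 40.0
```

>>> {"name": "jog_arm", "arguments": {
  "increments": [
    {"tx": 0, "ty": 0, "tz": 0, "wx": 0, "wy": 0, "wz": 0, "gripper": 0.3},
    {"tx": 0, "ty": 0, "tz": 0, "wx": 0, "wy": 0, "wz": 0, "gripper": 0.3},
    {"tx": 0, "ty": 0, "tz": 0, "wx": 0, "wy": 0, "wz": 0, "gripper": 0.3},
    {"tx": 0, "ty": 0, "tz": 0, "wx": 0, "wy": 0, "wz": 0, "gripper": 0.3},
    {"tx": 0, "ty": 0, "tz": 0, "wx": 0, "wy": 0, "wz": 0, "gripper": 0.3}
  ]
}}

```text
time: 8.17
position: [0.5679, -0.0504, 0.2289]
tool_rot: [3.043, 0.778, 0.0]
ft_force: [0.0, -0.1, -2.3]
grip_width: 0.434
grip_force: 40.0
```

Run:
```python
from h import *
s=ctrl.get_state(); print(s['grip_width'],s['grip_force'],s['ft_force'])
go((.568,-.0481,.20),-61.2)
z=s['position'][2]-.034
M=R.from_rotvec(s['tool_rot']).as_matrix(); c=np.array(s['position'])-.036*M[:,1]; print('lid centre by arm',c.round(4))
a0={'color':cv2.imread('pics/top0.png')}; b0={'color':cv2.imread('pics/side0.png')}
a=grab('top'); b=grab('side','side2.png')
a0={**a,**a0}; b0={**b,**b0}
print('bowl top/side'); circ(a0,(.55,-.017),.142,.0845,False,.012); circ(b0,(.55,-.017),.142,.0845,False,.012)
print('lid0'); circ(a0,(.53,-.288),.016,.0915,False,.012); circ(b0,(.53,-.288),.016,.0915,False,.012)
print('lid now'); circ(a,c[:2],z+.016,.0915,False,.012); circ(b,c[:2],z+.016,.0915,False,.012)
v=np.hstack([cv2.resize(q['color'][y:y+100,x:x+130],None,fx=3,fy=3,interpolation=cv2.INTER_CUBIC) for q,x,y in((a,200,100),(b,230,130))]); cv2.imwrite('pics/hov.png',v)
```

```text
0.434099139684512 39.993305979296565 [ 1.48750184e-03 -7.48487656e-02 -2.32368441e+00]
pos [ 0.5679 -0.0504  0.2289] yaw -61.3 t [ 1.2 -1.9 28.9] w [[0.0003, 0.0, -0.0018], [0.0, -0.0005, 3.1398]] q7 -0.84 t=8.2
lid centre by arm [ 0.5506 -0.0188  0.2289]
bowl top/side
centre [ 0.5499 -0.0156] dr -0.0008 n 109 med res 0.0012
centre [ 0.551  -0.0108] dr 0.0028 n 89 med res 0.0010
lid0
centre [ 0.5267 -0.2761] dr 0.0006 n 112 med res 0.0015
centre [ 0.5264 -0.2917] dr 0.0028 n 118 med res 0.0010
lid now
centre [ 0.5512 -0.0161] dr -0.0024 n 62 med res 0.0016
centre [ 0.5482 -0.0214] dr 0.0000 n 97 med res 0.0015
```

View pics/hov.png

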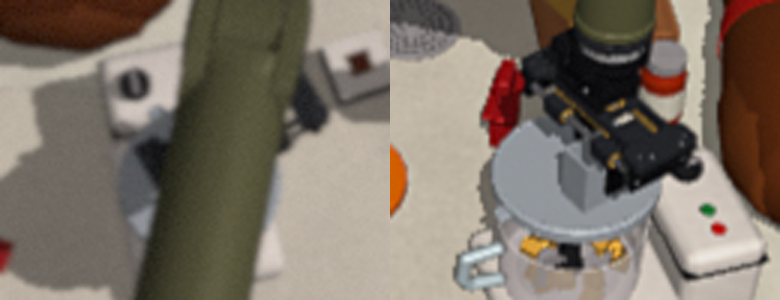

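The lid is held level above the bowl in both views; the top camera is half covered by the arm. I correct by 2 mm and descend to just above the rim.

>>> {"name": "jog_arm", "arguments": {
  "increments": [
    {"tx": 1, "ty": -2, "tz": 10, "wx": 0, "wy": 0, "wz": 0, "gripper": 0.3},
    {"tx": 1, "ty": -2, "tz": 25, "wx": 0, "wy": 0, "wz": 0, "gripper": 0.3},
    {"tx": 1, "ty": -2, "tz": 38, "wx": 0, "wy": 0, "wz": 0, "gripper": 0.3},
    {"tx": 1, "ty": -2, "tz": 48, "wx": 0, "wy": 0, "wz": 0, "gripper": 0.3},
    {"tx": 1, "ty": -2, "tz": 48, "wx": 0, "wy": 0, "wz": 0, "gripper": 0.3}
  ]
}}

```text
time: 8.68
position: [0.5662, -0.0459, 0.178]
tool_rot: [-3.042, -0.783, 0.007]
ft_force: [-0.6, 0.7, -2.6]
grip_width: 0.429
grip_force: 40.0
```

>>> {"name": "jog_arm", "arguments": {
  "increments": [
    {"tx": 0, "ty": 0, "tz": 0, "wx": 0, "wy": 0, "wz": 0, "gripper": 0.3},
    {"tx": 0, "ty": 0, "tz": 2, "wx": 0, "wy": 0, "wz": 0, "gripper": 0.3},
    {"tx": 0, "ty": 0, "tz": 4, "wx": 0, "wy": 0, "wz": 0, "gripper": 0.3},
    {"tx": 0, "ty": 0, "tz": 6, "wx": 0, "wy": 0, "wz": 0, "gripper": 0.3},
    {"tx": 0, "ty": 0, "tz": 8, "wx": 0, "wy": 0, "wz": 0, "gripper": 0.3}
  ]
}}

```text
time: 9.1
position: [0.5686, -0.0467, 0.1737]
tool_rot: [3.041, 0.783, 0.002]
ft_force: [0.9, -1.2, -2.3]
grip_width: 0.431
grip_force: 40.0
```

Run:
```python
from h import *
s=ctrl.get_state(); print(s['grip_width'],s['ft_force'],s['torque'])
go((.568,-.0481,.164),-61.2)
```

```text
0.43132463891167155 [ 0.87639893 -1.24547594 -2.34311726] [-0.6702118   0.14260957  0.11310638]
pos [ 0.5686 -0.0467  0.1737] yaw -61.1 t [-1.2  0.9  9.7] w [[0.0012, -0.001, 0.0014], [0.0015, 0.0019, -3.1402]] q7 -0.81 t=9.1
```

>>> {"name": "jog_arm", "arguments": {
  "increments": [
    {"tx": -1, "ty": 1, "tz": 1, "wx": 0, "wy": 0, "wz": 0, "gripper": 0.3},
    {"tx": -1, "ty": 1, "tz": 2, "wx": 0, "wy": 0, "wz": 0, "gripper": 0.3},
    {"tx": -1, "ty": 1, "tz": 3, "wx": 0, "wy": 0, "wz": 0, "gripper": 0.3},
    {"tx": -1, "ty": 1, "tz": 4, "wx": 0, "wy": 0, "wz": 0, "gripper": 0.3},
    {"tx": -1, "ty": 1, "tz": 5, "wx": 0, "wy": 0, "wz": 0, "gripper": 0.3}
  ]
}}

```text
time: 9.52
position: [0.5676, -0.0474, 0.1677]
tool_rot: [-3.042, -0.783, -0.0]
ft_force: [-1.0, -0.3, -2.0]
grip_width: 0.437
grip_force: 40.0
```

>>> {"name": "jog_arm", "arguments": {
  "increments": [
    {"tx": 0, "ty": 0, "tz": 1, "wx": 0, "wy": 0, "wz": 0, "gripper": 0.3},
    {"tx": 0, "ty": 0, "tz": 2, "wx": 0, "wy": 0, "wz": 0, "gripper": 0.3},
    {"tx": 0, "ty": 0, "tz": 3, "wx": 0, "wy": 0, "wz": 0, "gripper": 0.3},
    {"tx": 0, "ty": 0, "tz": 4, "wx": 0, "wy": 0, "wz": 0, "gripper": 0.3},
    {"tx": 0, "ty": 0, "tz": 4, "wx": 0, "wy": 0, "wz": 0, "gripper": 0.3}
  ]
}}

```text
time: 9.93
position: [0.5677, -0.0476, 0.1639]
tool_rot: [3.042, 0.783, 0.0]
ft_force: [0.2, -0.1, -2.2]
grip_width: 0.438
grip_force: 40.0
```

>>> {"name": "jog_arm", "arguments": {
  "increments": [
    {"tx": 0, "ty": 0, "tz": 1, "wx": 0, "wy": 0, "wz": 0, "gripper": 0.3},
    {"tx": 0, "ty": 0, "tz": 1, "wx": 0, "wy": 0, "wz": 0, "gripper": 0.3},
    {"tx": 0, "ty": 0, "tz": 2, "wx": 0, "wy": 0, "wz": 0, "gripper": 0.3},
    {"tx": 0, "ty": 0, "tz": 2, "wx": 0, "wy": 0, "wz": 0, "gripper": 0.3},
    {"tx": 0, "ty": 0, "tz": 2, "wx": 0, "wy": 0, "wz": 0, "gripper": 0.3}
  ]
}}

```text
time: 10.35
position: [0.5677, -0.0475, 0.1639]
tool_rot: [-3.041, -0.783, -0.001]
ft_force: [-6.4, 1.6, 11.8]
grip_width: 0.436
grip_force: 40.0
```

>>> {"name": "jog_arm", "arguments": {
  "increments": [
    {"tx": 0, "ty": 0, "tz": 1, "wx": 0, "wy": 0, "wz": 0, "gripper": 0.3},
    {"tx": 0, "ty": 0, "tz": 1, "wx": 0, "wy": 0, "wz": 0, "gripper": 0.3},
    {"tx": 0, "ty": 0, "tz": 1, "wx": 0, "wy": 0, "wz": 0, "gripper": 0.3},
    {"tx": 0, "ty": 0, "tz": 1, "wx": 0, "wy": 0, "wz": 0, "gripper": 0.3},
    {"tx": 0, "ty": 0, "tz": 1, "wx": 0, "wy": 0, "wz": 0, "gripper": 0.3}
  ]
}}

```text
time: 10.77
position: [0.5677, -0.0476, 0.1638]
tool_rot: [-3.041, -0.783, -0.001]
ft_force: [-8.7, 2.4, 18.6]
grip_width: 0.429
grip_force: 40.0
```

>>> {"name": "jog_arm", "arguments": {
  "increments": [
    {"tx": 0, "ty": 0, "tz": -2.5, "wx": 0, "wy": 0, "wz": 0, "gripper": 0.3},
    {"tx": 0, "ty": 0, "tz": -2.5, "wx": 0, "wy": 0, "wz": 0, "gripper": 0.3},
    {"tx": 0, "ty": 0, "tz": -2.5, "wx": 0, "wy": 0, "wz": 0, "gripper": 0.3},
    {"tx": 0, "ty": 0, "tz": -2.5, "wx": 0, "wy": 0, "wz": 0, "gripper": 0.6},
    {"tx": 0, "ty": 0, "tz": -2.5, "wx": 0, "wy": 0, "wz": 0, "gripper": 1}
  ]
}}

```text
time: 11.18
position: [0.5676, -0.0475, 0.1631]
tool_rot: [-3.042, -0.783, 0.0]
ft_force: [-0.7, 0.2, 0.0]
grip_width: 0.514
grip_force: 0.0
```

>>> {"name": "jog_arm", "arguments": {
  "increments": [
    {"tx": 0, "ty": 0, "tz": 0, "wx": 0, "wy": 0, "wz": 0, "gripper": 1},
    {"tx": 0, "ty": 0, "tz": 0, "wx": 0, "wy": 0, "wz": 0, "gripper": 1},
    {"tx": 0, "ty": 0, "tz": 0, "wx": 0, "wy": 0, "wz": 0, "gripper": 1},
    {"tx": 0, "ty": 0, "tz": 0, "wx": 0, "wy": 0, "wz": 0, "gripper": 1},
    {"tx": 0, "ty": 0, "tz": 0, "wx": 0, "wy": 0, "wz": 0, "gripper": 1}
  ]
}}

```text
time: 11.6
position: [0.5675, -0.0475, 0.1633]
tool_rot: [-3.042, -0.783, 0.0]
ft_force: [1.0, -0.2, 0.2]
grip_width: 0.882
grip_force: 0.0
```

Run:
```python
from h import *
s=ctrl.get_state(); print(s['grip_width'],s['ft_force'],s['torque'])
go((.568,-.0481,.30),-61.2)
```

```text
0.8817976719779366 [ 1.01895326 -0.1832942   0.21254332] [-0.11966237  0.11449359  0.01444417]
pos [ 0.5675 -0.0475  0.1633] yaw -61.1 t [ 1.000e-01  7.000e-01 -1.367e+02] w [[-0.0001, 0.0001, 0.0012], [-0.0001, -0.0001, -3.1404]] q7 -0.80 t=11.6
```

>>> {"name": "jog_arm", "arguments": {
  "increments": [
    {"tx": 0, "ty": 0, "tz": -30, "wx": 0, "wy": 0, "wz": 0, "gripper": 1},
    {"tx": 0, "ty": 0, "tz": -70, "wx": 0, "wy": 0, "wz": 0, "gripper": 1},
    {"tx": 0, "ty": 0, "tz": -110, "wx": 0, "wy": 0, "wz": 0, "gripper": 1},
    {"tx": 0, "ty": 0, "tz": -150, "wx": 0, "wy": 0, "wz": 0, "gripper": 1},
    {"tx": 0, "ty": 0, "tz": -190, "wx": 0, "wy": 0, "wz": 0, "gripper": 1}
  ]
}}

```text
time: 12.02
position: [0.5671, -0.0478, 0.3554]
tool_rot: [-3.042, -0.783, -0.001]
ft_force: [0.4, -0.5, -0.5]
grip_width: 0.998
grip_force: 0.0
```

>>> {"name": "jog_arm", "arguments": {
  "increments": [
    {"tx": -39, "ty": -7, "tz": -10, "wx": 0, "wy": 0, "wz": 0, "gripper": 1},
    {"tx": -78, "ty": -13, "tz": -10, "wx": 0, "wy": 0, "wz": 0, "gripper": 1},
    {"tx": -117, "ty": -20, "tz": -10, "wx": 0, "wy": 0, "wz": 0, "gripper": 1},
    {"tx": -156, "ty": -27, "tz": -10, "wx": 0, "wy": 0, "wz": 0, "gripper": 1},
    {"tx": -156, "ty": -27, "tz": -10, "wx": 0, "wy": 0, "wz": 0, "gripper": 1}
  ]
}}

```text
time: 12.43
position: [0.4221, -0.0965, 0.3649]
tool_rot: [-3.035, -0.79, -0.009]
ft_force: [-1.7, 0.5, 1.2]
grip_width: 1.0
grip_force: 0.0
```

>>> {"name": "jog_arm", "arguments": {
  "increments": [
    {"tx": 0, "ty": 0, "tz": 0, "wx": 0, "wy": 0, "wz": 0, "gripper": 1},
    {"tx": 0, "ty": 0, "tz": 0, "wx": 0, "wy": 0, "wz": 0, "gripper": 1},
    {"tx": 0, "ty": 0, "tz": 0, "wx": 0, "wy": 0, "wz": 0, "gripper": 1},
    {"tx": 0, "ty": 0, "tz": 0, "wx": 0, "wy": 0, "wz": 0, "gripper": 1},
    {"tx": 0, "ty": 0, "tz": 0, "wx": 0, "wy": 0, "wz": 0, "gripper": 1}
  ]
}}

```text
time: 12.85
position: [0.4242, -0.0965, 0.3631]
tool_rot: [-3.04, -0.786, 0.001]
ft_force: [-0.3, 0.8, 0.7]
grip_width: 0.998
grip_force: 0.0
```

Run:
```python
from h import *
import pickle
w=grab('wrist'); b=grab('side'); pickle.dump(w,open('w5.pkl','wb'))
o=proj(w,(.5676,-.0477,.21),True); print(o)
x0,y0=int(o[0])-80,max(0,int(o[1])-75); print(x0,y0)
im=cv2.resize(w['color'][y0:y0+120,x0:x0+160],None,fx=5,fy=5,interpolation=cv2.INTER_CUBIC)[:,:]
cv2.imwrite('pics/seat5.png',im)
circ(w,(.5504,-.0165),.146,.0915)
go((.468,.139,.29),-19.9)
```

```text
[278.6405557   41.13281967]
198 0
centre [ 0.5502 -0.0177] dr -0.0019 n 92 med res 0.0003
pos [ 0.4241 -0.0965  0.3632] yaw -61.0 t [ 152.6 -184.6   73.3] w [[-0.0011, -0.0001, -0.7171], [-0.0001, 0.0015, 2.4245]] q7 -1.10 t=12.9
```

View pics/seat5.png

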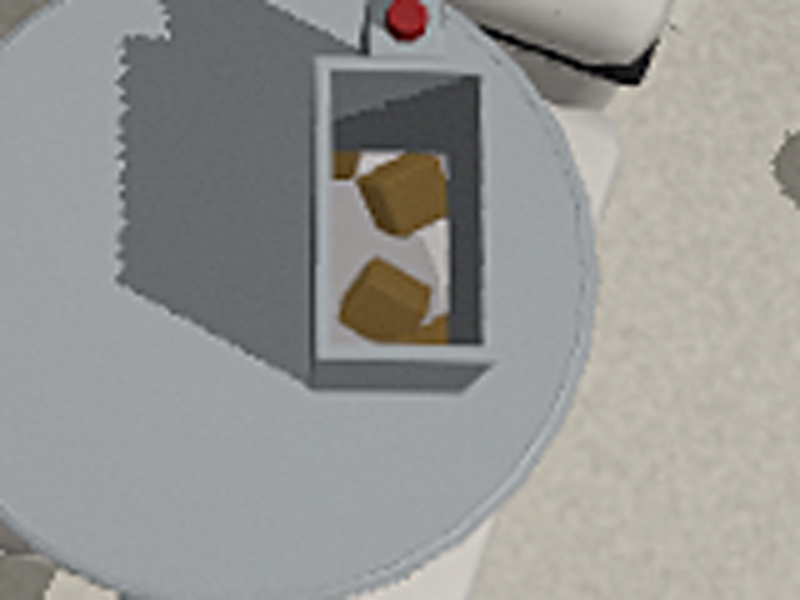

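The seated lid shows an even edge all round. The mouth's inner corners are at crop (331,71), (482,75), (484,345) and (331,345), with the pin out at (407,18). My picture allowance is used up, so from here on I measure by colour segmentation.

>>> {"name": "jog_arm", "arguments": {
  "increments": [
    {"tx": 18, "ty": -22, "tz": 9, "wx": 0, "wy": 0, "wz": -0.086, "gripper": 1},
    {"tx": 37, "ty": -44, "tz": 18, "wx": 0, "wy": 0, "wz": -0.172, "gripper": 1},
    {"tx": 55, "ty": -67, "tz": 26, "wx": 0, "wy": 0, "wz": -0.258, "gripper": 1},
    {"tx": 74, "ty": -89, "tz": 35, "wx": 0, "wy": 0, "wz": -0.344, "gripper": 1},
    {"tx": 92, "ty": -111, "tz": 44, "wx": 0, "wy": 0, "wz": -0.43, "gripper": 1}
  ]
}}

```text
time: 13.37
position: [0.4507, 0.0464, 0.3192]
tool_rot: [-2.8, -1.422, -0.001]
ft_force: [1.9, 1.3, -1.0]
grip_width: 0.997
grip_force: 0.0
```

>>> {"name": "jog_arm", "arguments": {
  "increments": [
    {"tx": 28, "ty": -14, "tz": 10, "wx": 0, "wy": 0, "wz": -0.096, "gripper": 1},
    {"tx": 57, "ty": -28, "tz": 19, "wx": 0, "wy": 0, "wz": -0.19, "gripper": 1},
    {"tx": 86, "ty": -42, "tz": 29, "wx": 0, "wy": 0, "wz": -0.287, "gripper": 1},
    {"tx": 86, "ty": -42, "tz": 29, "wx": 0, "wy": 0, "wz": -0.287, "gripper": 1},
    {"tx": 86, "ty": -42, "tz": 29, "wx": 0, "wy": 0, "wz": -0.287, "gripper": 1}
  ]
}}

```text
time: 13.78
position: [0.4671, 0.1409, 0.2895]
tool_rot: [2.569, 1.807, -0.004]
ft_force: [0.4, -1.1, 0.3]
grip_width: 1.0
grip_force: 0.0
```

>>> {"name": "jog_arm", "arguments": {
  "increments": [
    {"tx": 0, "ty": 0, "tz": 0, "wx": 0, "wy": 0, "wz": 0, "gripper": 1},
    {"tx": 0, "ty": 0, "tz": 0, "wx": 0, "wy": 0, "wz": 0, "gripper": 1},
    {"tx": 0, "ty": 0, "tz": 0, "wx": 0, "wy": 0, "wz": 0, "gripper": 1},
    {"tx": 0, "ty": 0, "tz": 0, "wx": 0, "wy": 0, "wz": 0, "gripper": 1},
    {"tx": 0, "ty": 0, "tz": 0, "wx": 0, "wy": 0, "wz": 0, "gripper": 1}
  ]
}}

```text
time: 14.2
position: [0.468, 0.1375, 0.2913]
tool_rot: [-2.574, -1.798, -0.003]
ft_force: [-0.0, -0.3, -0.3]
grip_width: 1.001
grip_force: 0.0
```

Run:
```python
from h import *
import pickle
w5=pickle.load(open('w5.pkl','rb'))
c=[atz(w5,198+(a+.5)/5-.5,(b+.5)/5-.5,.21,True) for a,b in((331,71),(482,75),(484,345),(331,345))]
m=np.mean(c,0); ly=c[0]+c[1]-c[2]-c[3]; print('chute',m.round(4),[round(float(np.linalg.norm(c[i]-c[i-1]))*1000,1) for i in range(4)],np.degrees(np.arctan2(ly[1],ly[0]))-90)
w=grab('wrist'); pickle.dump(w,open('w6.pkl','wb'))
g=w['color'].astype(int); mask=((g[...,2]>90)&(g[...,2]-g[...,1]>60)&(g[...,2]-g[...,0]>60)).astype(np.uint8)
o=proj(w,(.513,.261,.072),True); print('expect',o.round())
cs,_=cv2.findContours(mask,cv2.RETR_EXTERNAL,cv2.CHAIN_APPROX_NONE)
k=min(cs,key=lambda q:np.hypot(*(q[:,0].mean(0)-o))+(1e3 if len(q)<60 else 0)); print('bbox',cv2.boundingRect(k),'area',cv2.contourArea(k))
print(g[int(o[1])-3:int(o[1])+4:3,int(o[0])].tolist())
P=np.array([atz(w,*q,.072,True)[:2] for q in k[:,0]])
(cx,cy),(a,b),an=cv2.minAreaRect((P*1000).astype(np.float32)); print('rect',cx,cy,a,b,an)
ap=cv2.approxPolyDP(k,4,True)[:,0]; print(ap.tolist())
s=ctrl.get_state(); go((cx/1000,cy/1000,.10))
```

```text
chute [ 0.5683 -0.0479  0.21  ] [61.6, 32.1, 61.1, 32.1] -61.112105064502735
expect [252.  66.]
bbox (235, 30, 34, 74) area 2278.0
[[47, 46, 158], [50, 48, 160], [47, 44, 158]]
rect 512.0262451171875 262.0915222167969 97.48853302001953 40.82767868041992 71.3247299194336
[[236, 30], [236, 102], [267, 103], [266, 30]]
pos [0.468  0.1377 0.2912] yaw -20.1 t [131.5  -1.3 191.5] w [[-0.0002, -0.0023, -0.0], [-0.0036, 0.0003, 3.1416]] q7 -0.73 t=14.2
```

>>> {"name": "jog_arm", "arguments": {
  "increments": [
    {"tx": 35, "ty": 0, "tz": 15, "wx": 0, "wy": 0, "wz": 0, "gripper": 1},
    {"tx": 70, "ty": 0, "tz": 35, "wx": 0, "wy": 0, "wz": 0, "gripper": 1},
    {"tx": 100, "ty": -1, "tz": 60, "wx": 0, "wy": 0, "wz": 0, "gripper": 1},
    {"tx": 131, "ty": -1, "tz": 85, "wx": 0, "wy": 0, "wz": 0, "gripper": 1},
    {"tx": 131, "ty": -1, "tz": 120, "wx": 0, "wy": 0, "wz": 0, "gripper": 1}
  ]
}}

```text
time: 14.67
position: [0.5131, 0.2696, 0.1711]
tool_rot: [-2.566, -1.809, -0.011]
ft_force: [-0.3, 0.8, -0.2]
grip_width: 1.001
grip_force: 0.0
```

>>> {"name": "jog_arm", "arguments": {
  "increments": [
    {"tx": 0, "ty": 0, "tz": 0, "wx": 0, "wy": 0, "wz": 0, "gripper": 1},
    {"tx": 0, "ty": 0, "tz": 20, "wx": 0, "wy": 0, "wz": 0, "gripper": 1},
    {"tx": 0, "ty": 0, "tz": 40, "wx": 0, "wy": 0, "wz": 0, "gripper": 1},
    {"tx": 0, "ty": 0, "tz": 60, "wx": 0, "wy": 0, "wz": 0, "gripper": 1},
    {"tx": 0, "ty": 0, "tz": 60, "wx": 0, "wy": 0, "wz": 0, "gripper": 1}
  ]
}}

```text
time: 15.08
position: [0.5101, 0.2598, 0.109]
tool_rot: [-2.575, -1.798, 0.007]
ft_force: [-1.0, -0.9, 0.1]
grip_width: 1.001
grip_force: 0.0
```

>>> {"name": "jog_arm", "arguments": {
  "increments": [
    {"tx": 0, "ty": 0, "tz": 0, "wx": 0, "wy": 0, "wz": 0, "gripper": 1},
    {"tx": 0, "ty": 0, "tz": 0, "wx": 0, "wy": 0, "wz": 0, "gripper": 1},
    {"tx": 0, "ty": 0, "tz": 0, "wx": 0, "wy": 0, "wz": 0, "gripper": 1},
    {"tx": 0, "ty": 0, "tz": 0, "wx": 0, "wy": 0, "wz": 0, "gripper": 1},
    {"tx": 0, "ty": 0, "tz": 0, "wx": 0, "wy": 0, "wz": 0, "gripper": 1}
  ]
}}

```text
time: 15.5
position: [0.5124, 0.2622, 0.1122]
tool_rot: [-2.573, -1.8, -0.004]
ft_force: [-0.8, 0.6, 0.3]
grip_width: 0.999
grip_force: 0.0
```

Run:
```python
from h import *
go((.512,.2618,.075),-20)
```

```text
pos [0.5124 0.2622 0.1122] yaw -20.0 t [-0.6 -0.3 37.2] w [[0.0005, -0.0031, -0.0007], [-0.0048, -0.0008, 3.1409]] q7 -0.74 t=15.5
```

>>> {"name": "jog_arm", "arguments": {
  "increments": [
    {"tx": -0.5, "ty": 0, "tz": 12, "wx": 0, "wy": 0, "wz": 0, "gripper": 1},
    {"tx": -0.5, "ty": 0, "tz": 24, "wx": 0, "wy": 0, "wz": 0, "gripper": 1},
    {"tx": -0.5, "ty": 0, "tz": 33, "wx": 0, "wy": 0, "wz": 0, "gripper": 1},
    {"tx": -0.5, "ty": 0, "tz": 36, "wx": 0, "wy": 0, "wz": 0, "gripper": 0.7},
    {"tx": -0.5, "ty": 0, "tz": 36, "wx": 0, "wy": 0, "wz": 0, "gripper": 0.5}
  ],
  "grip_force": 55
}}

```text
time: 15.92
position: [0.5105, 0.2608, 0.0731]
tool_rot: [-2.573, -1.801, 0.004]
ft_force: [0.7, 0.1, 0.0]
grip_width: 0.919
grip_force: 0.0
```

>>> {"name": "jog_arm", "arguments": {
  "increments": [
    {"tx": 0, "ty": 0, "tz": 0, "wx": 0, "wy": 0, "wz": 0, "gripper": 0.4},
    {"tx": 0, "ty": 0, "tz": 0, "wx": 0, "wy": 0, "wz": 0, "gripper": 0.3},
    {"tx": 0, "ty": 0, "tz": 0, "wx": 0, "wy": 0, "wz": 0, "gripper": 0.1},
    {"tx": 0, "ty": 0, "tz": 0, "wx": 0, "wy": 0, "wz": 0, "gripper": 0.1},
    {"tx": 0, "ty": 0, "tz": 0, "wx": 0, "wy": 0, "wz": 0, "gripper": 0.1}
  ]
}}

```text
time: 16.33
position: [0.5119, 0.2616, 0.0754]
tool_rot: [-2.573, -1.8, -0.003]
ft_force: [-0.2, 0.5, 0.0]
grip_width: 0.556
grip_force: 0.0
```

>>> {"name": "jog_arm", "arguments": {
  "increments": [
    {"tx": 0, "ty": 0, "tz": 0, "wx": 0, "wy": 0, "wz": 0, "gripper": 0.1},
    {"tx": 0, "ty": 0, "tz": 0, "wx": 0, "wy": 0, "wz": 0, "gripper": 0.1},
    {"tx": 0, "ty": 0, "tz": 0, "wx": 0, "wy": 0, "wz": 0, "gripper": 0.1},
    {"tx": 0, "ty": 0, "tz": 0, "wx": 0, "wy": 0, "wz": 0, "gripper": 0.1},
    {"tx": 0, "ty": 0, "tz": 0, "wx": 0, "wy": 0, "wz": 0, "gripper": 0.1}
  ]
}}

```text
time: 16.75
position: [0.5116, 0.2615, 0.075]
tool_rot: [-2.573, -1.8, -0.001]
ft_force: [-0.5, -0.9, -1.2]
grip_width: 0.227
grip_force: 54.8
```

Run:
```python
from h import *
s=ctrl.get_state(); print(s['grip_width']*87,s['grip_force'],s['ft_force'])
go((.568,-.0478,.32),-61.1)
```

```text
19.737232410227822 54.827059903978 [-0.48682609 -0.93603523 -1.17011593]
pos [0.5116 0.2615 0.075 ] yaw -20.0 t [-270.9  158.9 -245.4] w [[-0.0009, -0.0012, 0.7167], [0.0016, -0.0011, -2.4249]] q7 -0.71 t=16.8
```

>>> {"name": "jog_arm", "arguments": {
  "increments": [
    {"tx": 0, "ty": 0, "tz": -25, "wx": 0, "wy": 0, "wz": 0, "gripper": 0.1},
    {"tx": 0, "ty": 0, "tz": -65, "wx": 0, "wy": 0, "wz": 0, "gripper": 0.1},
    {"tx": 0, "ty": 0, "tz": -105, "wx": 0, "wy": 0, "wz": 0, "gripper": 0.1},
    {"tx": 0, "ty": 0, "tz": -145, "wx": 0, "wy": 0, "wz": 0, "gripper": 0.1},
    {"tx": 0, "ty": 0, "tz": -185, "wx": 0, "wy": 0, "wz": 0, "gripper": 0.1}
  ]
}}

```text
time: 17.17
position: [0.5111, 0.2607, 0.2615]
tool_rot: [-2.573, -1.8, -0.0]
ft_force: [1.3, 0.7, -2.6]
grip_width: 0.222
grip_force: 54.8
```

>>> {"name": "jog_arm", "arguments": {
  "increments": [
    {"tx": -16, "ty": 9, "tz": -20, "wx": 0, "wy": 0, "wz": 0.09, "gripper": 0.1},
    {"tx": -32, "ty": 19, "tz": -40, "wx": 0, "wy": 0, "wz": 0.18, "gripper": 0.1},
    {"tx": -48, "ty": 29, "tz": -60, "wx": 0, "wy": 0, "wz": 0.27, "gripper": 0.1},
    {"tx": -64, "ty": 38, "tz": -60, "wx": 0, "wy": 0, "wz": 0.36, "gripper": 0.1},
    {"tx": -80, "ty": 48, "tz": -60, "wx": 0, "wy": 0, "wz": 0.45, "gripper": 0.1}
  ]
}}

```text
time: 17.58
position: [0.5299, 0.1687, 0.3212]
tool_rot: [-2.912, -1.174, -0.005]
ft_force: [-0.1, -0.5, -2.0]
grip_width: 0.22
grip_force: 54.8
```

>>> {"name": "jog_arm", "arguments": {
  "increments": [
    {"tx": -19, "ty": 27, "tz": 0, "wx": 0, "wy": 0, "wz": 0.09, "gripper": 0.1},
    {"tx": -38, "ty": 55, "tz": 0, "wx": 0, "wy": 0, "wz": 0.18, "gripper": 0.1},
    {"tx": -57, "ty": 82, "tz": 0, "wx": 0, "wy": 0, "wz": 0.267, "gripper": 0.1},
    {"tx": -75, "ty": 110, "tz": 0, "wx": 0, "wy": 0, "wz": 0.267, "gripper": 0.1},
    {"tx": -93, "ty": 137, "tz": 0, "wx": 0, "wy": 0, "wz": 0.267, "gripper": 0.1}
  ]
}}

```text
time: 18.0
position: [0.5578, 0.0047, 0.3195]
tool_rot: [-3.041, -0.782, -0.001]
ft_force: [1.1, -0.2, -2.6]
grip_width: 0.224
grip_force: 54.8
```

>>> {"name": "jog_arm", "arguments": {
  "increments": [
    {"tx": 0, "ty": 0, "tz": 0, "wx": 0, "wy": 0, "wz": 0, "gripper": 0.1},
    {"tx": 0, "ty": 0, "tz": 0, "wx": 0, "wy": 0, "wz": 0, "gripper": 0.1},
    {"tx": 0, "ty": 0, "tz": 0, "wx": 0, "wy": 0, "wz": 0, "gripper": 0.1},
    {"tx": 0, "ty": 0, "tz": 0, "wx": 0, "wy": 0, "wz": 0, "gripper": 0.1},
    {"tx": 0, "ty": 0, "tz": 0, "wx": 0, "wy": 0, "wz": 0, "gripper": 0.1}
  ]
}}

```text
time: 18.42
position: [0.5579, 0.0082, 0.3194]
tool_rot: [-3.04, -0.787, 0.0]
ft_force: [0.8, 0.6, -2.1]
grip_width: 0.228
grip_force: 54.8
```

Run:
```python
from h import *
s=ctrl.get_state(); print(s['grip_width']*87,s['grip_force'],s['ft_force'],s['torque'])
go((.5678,-.0478,.32),-61.1)
# held pusher in wrist view: red pixels, and where the ideal collar would show
w=grab('wrist'); M=R.from_rotvec(s['tool_rot']).as_matrix(); p=np.array(s['position'])
g=w['color'].astype(int); m=((g[...,2]>70)&(g[...,2]-g[...,1]>45)&(g[...,2]-g[...,0]>45)).astype(np.uint8)
n,l,st,ce=cv2.connectedComponentsWithStats(m)
for i in np.argsort(-st[1:,4])[:4]+1: print(st[i].tolist(),ce[i].round(1))
for dz in (-.003,.003):
  for x in(.05,-.05):
    for y in(.021,-.021): print('collar corner',x,y,dz,proj(w,p+M@np.array([x,y,dz+.006]),True).round(1))
```

```text
19.856628230985987 54.827072723656144 [ 0.76528778  0.64280067 -2.09478019] [-0.05449956  0.11843708  0.06889157]
pos [0.5579 0.0082 0.3194] yaw -61.0 t [-18.5  53.8  -0.7] w [[-0.0017, -0.0004, 0.0026], [0.0006, -0.0027, -3.139]] q7 -1.05 t=18.4
[216, 149, 73, 98, 6069] [252.5 193. ]
[62, 190, 78, 52, 2857] [ 94.8 215.5]
[232, 274, 43, 24, 993] [253.  285.7]
[0, 211, 30, 25, 241] [  9.3 221.8]
collar corner 0.05 0.021 -0.003 [290.1 152.4]
collar corner 0.05 -0.021 -0.003 [215.2 152.4]
collar corner -0.05 0.021 -0.003 [283.7 301.4]
collar corner -0.05 -0.021 -0.003 [221.7 301.4]
collar corner 0.05 0.021 0.003 [288.8 151. ]
collar corner 0.05 -0.021 0.003 [216.5 151. ]
collar corner -0.05 0.021 0.003 [282.9 296.4]
collar corner -0.05 -0.021 0.003 [222.5 296.4]
```

>>> {"name": "jog_arm", "arguments": {
  "increments": [
    {"tx": -7, "ty": 20, "tz": 0, "wx": 0, "wy": 0, "wz": 0.002, "gripper": 0.1},
    {"tx": -14, "ty": 40, "tz": 0, "wx": 0, "wy": 0, "wz": 0.002, "gripper": 0.1},
    {"tx": -18.5, "ty": 54, "tz": 0, "wx": 0, "wy": 0, "wz": 0.002, "gripper": 0.1},
    {"tx": -18.5, "ty": 54, "tz": 10, "wx": 0, "wy": 0, "wz": 0.002, "gripper": 0.1},
    {"tx": -18.5, "ty": 54, "tz": 18, "wx": 0, "wy": 0, "wz": 0.002, "gripper": 0.1}
  ]
}}

```text
time: 18.88
position: [0.568, -0.0499, 0.301]
tool_rot: [-3.042, -0.779, -0.001]
ft_force: [0.3, 1.2, -2.0]
grip_width: 0.22
grip_force: 54.8
```

>>> {"name": "jog_arm", "arguments": {
  "increments": [
    {"tx": 0, "ty": 0, "tz": 0, "wx": 0, "wy": 0, "wz": 0, "gripper": 0.1},
    {"tx": 0, "ty": 0, "tz": 6, "wx": 0, "wy": 0, "wz": 0, "gripper": 0.1},
    {"tx": 0, "ty": 0, "tz": 10, "wx": 0, "wy": 0, "wz": 0, "gripper": 0.1},
    {"tx": 0, "ty": 0, "tz": 10, "wx": 0, "wy": 0, "wz": 0, "gripper": 0.1},
    {"tx": 0, "ty": 0, "tz": 10, "wx": 0, "wy": 0, "wz": 0, "gripper": 0.1}
  ]
}}

```text
time: 19.3
position: [0.5678, -0.0491, 0.2914]
tool_rot: [-3.041, -0.782, -0.0]
ft_force: [0.0, -0.5, -1.4]
grip_width: 0.223
grip_force: 54.8
```

>>> {"name": "jog_arm", "arguments": {
  "increments": [
    {"tx": 0, "ty": 0, "tz": 0, "wx": 0, "wy": 0, "wz": 0, "gripper": 0.1},
    {"tx": 0, "ty": 0, "tz": 0, "wx": 0, "wy": 0, "wz": 0, "gripper": 0.1},
    {"tx": 0, "ty": 0, "tz": 0, "wx": 0, "wy": 0, "wz": 0, "gripper": 0.1},
    {"tx": 0, "ty": 0, "tz": 0, "wx": 0, "wy": 0, "wz": 0, "gripper": 0.1},
    {"tx": 0, "ty": 0, "tz": 0, "wx": 0, "wy": 0, "wz": 0, "gripper": 0.1}
  ]
}}

```text
time: 19.72
position: [0.568, -0.0498, 0.2917]
tool_rot: [-3.042, -0.78, -0.001]
ft_force: [0.5, 0.6, -1.4]
grip_width: 0.228
grip_force: 54.8
```

Run:
```python
from h import *
s=ctrl.get_state(); print(s['ft_force'],s['torque'])
go((.5677,-.048,.27),-61.1)
```

```text
[ 0.47126632  0.64251963 -1.38066282] [-0.08874912  0.14096343  0.05535447]
pos [ 0.568  -0.0498  0.2917] yaw -61.2 t [ 0.6 -1.7 21.7] w [[-0.0012, -0.0011, -0.0024], [-0.0017, 0.0018, 3.1392]] q7 -0.92 t=19.7
```

>>> {"name": "jog_arm", "arguments": {
  "increments": [
    {"tx": 0.6, "ty": -1.7, "tz": 0, "wx": 0, "wy": 0, "wz": -0.002, "gripper": 0.1},
    {"tx": 0.6, "ty": -1.7, "tz": 2, "wx": 0, "wy": 0, "wz": -0.002, "gripper": 0.1},
    {"tx": 0.6, "ty": -1.7, "tz": 4, "wx": 0, "wy": 0, "wz": -0.002, "gripper": 0.1},
    {"tx": 0.6, "ty": -1.7, "tz": 6, "wx": 0, "wy": 0, "wz": -0.002, "gripper": 0.1},
    {"tx": 0.6, "ty": -1.7, "tz": 8, "wx": 0, "wy": 0, "wz": -0.002, "gripper": 0.1}
  ]
}}

```text
time: 20.13
position: [0.5675, -0.048, 0.2832]
tool_rot: [-3.041, -0.783, -0.0]
ft_force: [0.1, -0.5, -1.6]
grip_width: 0.228
grip_force: 54.8
```

>>> {"name": "jog_arm", "arguments": {
  "increments": [
    {"tx": 0, "ty": 0, "tz": 1, "wx": 0, "wy": 0, "wz": 0, "gripper": 0.1},
    {"tx": 0, "ty": 0, "tz": 2, "wx": 0, "wy": 0, "wz": 0, "gripper": 0.1},
    {"tx": 0, "ty": 0, "tz": 3, "wx": 0, "wy": 0, "wz": 0, "gripper": 0.1},
    {"tx": 0, "ty": 0, "tz": 4, "wx": 0, "wy": 0, "wz": 0, "gripper": 0.1},
    {"tx": 0, "ty": 0, "tz": 4, "wx": 0, "wy": 0, "wz": 0, "gripper": 0.1}
  ]
}}

```text
time: 20.55
position: [0.5676, -0.048, 0.2794]
tool_rot: [-3.041, -0.783, -0.0]
ft_force: [-0.0, 0.9, -2.0]
grip_width: 0.224
grip_force: 54.8
```

The foot is already 5 mm below the mouth with no contact force, so it has entered the chute. I continue down.

>>> {"name": "jog_arm", "arguments": {
  "increments": [
    {"tx": 0, "ty": 0, "tz": 4, "wx": 0, "wy": 0, "wz": 0, "gripper": 0.1},
    {"tx": 0, "ty": 0, "tz": 8, "wx": 0, "wy": 0, "wz": 0, "gripper": 0.1},
    {"tx": 0, "ty": 0, "tz": 12, "wx": 0, "wy": 0, "wz": 0, "gripper": 0.1},
    {"tx": 0, "ty": 0, "tz": 16, "wx": 0, "wy": 0, "wz": 0, "gripper": 0.1},
    {"tx": 0, "ty": 0, "tz": 20, "wx": 0, "wy": 0, "wz": 0, "gripper": 0.1}
  ]
}}

```text
time: 20.97
position: [0.5675, -0.0479, 0.259]
tool_rot: [-3.041, -0.783, -0.0]
ft_force: [0.1, -0.0, -1.2]
grip_width: 0.226
grip_force: 54.8
```

>>> {"name": "jog_arm", "arguments": {
  "increments": [
    {"tx": 0, "ty": 0, "tz": 4, "wx": 0, "wy": 0, "wz": 0, "gripper": 0.1},
    {"tx": 0, "ty": 0, "tz": 8, "wx": 0, "wy": 0, "wz": 0, "gripper": 0.1},
    {"tx": 0, "ty": 0, "tz": 12, "wx": 0, "wy": 0, "wz": 0, "gripper": 0.1},
    {"tx": 0, "ty": 0, "tz": 16, "wx": 0, "wy": 0, "wz": 0, "gripper": 0.1},
    {"tx": 0, "ty": 0, "tz": 20, "wx": 0, "wy": 0, "wz": 0, "gripper": 0.1}
  ]
}}

```text
time: 21.38
position: [0.5677, -0.0479, 0.2392]
tool_rot: [-3.041, -0.783, -0.001]
ft_force: [-0.4, 0.3, -1.4]
grip_width: 0.226
grip_force: 54.8
```

>>> {"name": "jog_arm", "arguments": {
  "increments": [
    {"tx": 0, "ty": 0, "tz": 2, "wx": 0, "wy": 0, "wz": 0, "gripper": 0.1},
    {"tx": 0, "ty": 0, "tz": 4, "wx": 0, "wy": 0, "wz": 0, "gripper": 0.1},
    {"tx": 0, "ty": 0, "tz": 6, "wx": 0, "wy": 0, "wz": 0, "gripper": 0.1},
    {"tx": 0, "ty": 0, "tz": 8, "wx": 0, "wy": 0, "wz": 0, "gripper": 0.1},
    {"tx": 0, "ty": 0, "tz": 10, "wx": 0, "wy": 0, "wz": 0, "gripper": 0.1}
  ]
}}

```text
time: 21.8
position: [0.5677, -0.0479, 0.2295]
tool_rot: [-3.041, -0.783, -0.001]
ft_force: [1.0, 0.2, -0.9]
grip_width: 0.225
grip_force: 54.8
```

>>> {"name": "jog_arm", "arguments": {
  "increments": [
    {"tx": 0, "ty": 0, "tz": 2, "wx": 0, "wy": 0, "wz": 0, "gripper": 0.1},
    {"tx": 0, "ty": 0, "tz": 4, "wx": 0, "wy": 0, "wz": 0, "gripper": 0.1},
    {"tx": 0, "ty": 0, "tz": 6, "wx": 0, "wy": 0, "wz": 0, "gripper": 0.1},
    {"tx": 0, "ty": 0, "tz": 8, "wx": 0, "wy": 0, "wz": 0, "gripper": 0.1},
    {"tx": 0, "ty": 0, "tz": 9, "wx": 0, "wy": 0, "wz": 0, "gripper": 0.1}
  ],
  "grip_force": 60
}}

```text
time: 22.22
position: [0.5677, -0.0479, 0.2211]
tool_rot: [-3.041, -0.783, -0.001]
ft_force: [-3.5, -1.2, 5.3]
grip_width: 0.225
grip_force: 59.8
```

>>> {"name": "jog_arm", "arguments": {
  "increments": [
    {"tx": 0, "ty": 0, "tz": 1, "wx": 0, "wy": 0, "wz": 0, "gripper": 0.1},
    {"tx": 0, "ty": 0, "tz": 2, "wx": 0, "wy": 0, "wz": 0, "gripper": 0.1},
    {"tx": 0, "ty": 0, "tz": 2, "wx": 0, "wy": 0, "wz": 0, "gripper": 0.1},
    {"tx": 0, "ty": 0, "tz": 2, "wx": 0, "wy": 0, "wz": 0, "gripper": 0.1},
    {"tx": 0, "ty": 0, "tz": 2, "wx": 0, "wy": 0, "wz": 0, "gripper": 0.1}
  ]
}}

```text
time: 22.63
position: [0.5677, -0.048, 0.2191]
tool_rot: [-3.041, -0.783, -0.001]
ft_force: [-3.2, 0.6, 4.9]
grip_width: 0.221
grip_force: 59.8
```

>>> {"name": "jog_arm", "arguments": {
  "increments": [
    {"tx": 0, "ty": 0, "tz": 1, "wx": 0, "wy": 0, "wz": 0, "gripper": 0.1},
    {"tx": 0, "ty": 0, "tz": 2, "wx": 0, "wy": 0, "wz": 0, "gripper": 0.1},
    {"tx": 0, "ty": 0, "tz": 2, "wx": 0, "wy": 0, "wz": 0, "gripper": 0.1},
    {"tx": 0, "ty": 0, "tz": 2, "wx": 0, "wy": 0, "wz": 0, "gripper": 0.1},
    {"tx": 0, "ty": 0, "tz": 2, "wx": 0, "wy": 0, "wz": 0, "gripper": 0.1}
  ]
}}

```text
time: 23.05
position: [0.5678, -0.0479, 0.219]
tool_rot: [-3.04, -0.783, -0.002]
ft_force: [-6.8, 0.8, 15.6]
grip_width: 0.223
grip_force: 59.8
```

>>> {"name": "jog_arm", "arguments": {
  "increments": [
    {"tx": 0, "ty": 0, "tz": 1, "wx": 0, "wy": 0, "wz": 0, "gripper": 0.1},
    {"tx": 0, "ty": 0, "tz": 1, "wx": 0, "wy": 0, "wz": 0, "gripper": 0.1},
    {"tx": 0, "ty": 0, "tz": 1, "wx": 0, "wy": 0, "wz": 0, "gripper": 0.1},
    {"tx": 0, "ty": 0, "tz": 1, "wx": 0, "wy": 0, "wz": 0, "gripper": 0.1},
    {"tx": 0, "ty": 0, "tz": 1, "wx": 0, "wy": 0, "wz": 0, "gripper": 0.1}
  ]
}}

```text
time: 23.47
position: [0.5678, -0.0479, 0.2189]
tool_rot: [-3.04, -0.783, -0.003]
ft_force: [-8.7, 1.4, 21.6]
grip_width: 0.224
grip_force: 59.8
```

Run:
```python
from h import *
b=grab('side'); circ(b,(.5504,-.017),.146,.0915,False,.012)
s=ctrl.get_state(); print(s['ft_force'],s['position'],s['grip_force'],s['time'])
print(ctrl.close_job())
```

```text
centre [ 0.5485 -0.0182] dr 0.0004 n 108 med res 0.0015
[-9.19145522  1.62132974 21.3737357 ] [ 0.56784008 -0.04794973  0.21893449] 59.827339835464954 23.5167
the job is handed in; nothing more can be done
None
```

Job handed in at 23.5 s: the lid is seated on the rim and the red pusher is fully down, still gripped, with about 21 N on the wrist sensor at exactly the height where the collar meets the chute mouth; I inferred that the pin is pressed in from that height and force, not from seeing it.

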